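# Change over the filter test drawer and latch its contact lever

### The job

Pull open the drawer of the grey test box and, with its contact lever still up, clear the brass calibration pieces out of the nest into the low tray and lay every aluminium filter from the bench fully down in a pocket of its own. Then press the sprung lever down until its catch holds it, and push the drawer fully shut with the filters seated and the lever latched. Leave the other things on the bench where they are.

Things in the scene. Friction and masses are not known exactly. Their poses are not given: they have to be found in the camera images.
- filter0: Aluminium-cased filter module, a plain bar 44 x 26 x 26 mm with a brass contact patch on each end face. Origin at the centre of the bar; x along its 44 mm length. It lies on the bench at first, its length level. It has no top: any of its four long faces may be up. Three or four of the four are present.
- filter1: Aluminium-cased filter module, a plain bar 44 x 26 x 26 mm with a brass contact patch on each end face. Origin at the centre of the bar; x along its 44 mm length. It lies on the bench at first, its length level. It has no top: any of its four long faces may be up. Three or four of the four are present.
- filter2: Aluminium-cased filter module, a plain bar 44 x 26 x 26 mm with a brass contact patch on each end face. Origin at the centre of the bar; x along its 44 mm length. It lies on the bench at first, its length level. It has no top: any of its four long faces may be up. Three or four of the four are present.
- filter3: Aluminium-cased filter module, a plain bar 44 x 26 x 26 mm with a brass contact patch on each end face. Origin at the centre of the bar; x along its 44 mm length. It lies on the bench at first, its length level. It has no top: any of its four long faces may be up. Three or four of the four are present.
- pocket0 (a point): Where a filter's centre lies when seated in pocket 0, at the +y end of the row of four, 40 mm apart, in the drawer's black and grey nest; filter's length along x. Pocket 47.5 (x) x 29.5 (y) mm, 8 mm deep; nest top 5 mm below this point. Inner face of the drawer front is 79 mm away towards -x, its top 48 mm above this point. x points into the box, y along the row, z up.
- pocket1 (a point): The same point for pocket 1, 40 mm from pocket 0 towards -y; same frame, moving with the drawer.
- pocket2 (a point): The same point for pocket 2, 80 mm from pocket 0 towards -y; same frame, moving with the drawer.
- pocket3 (a point): The same point for pocket 3, 120 mm from pocket 0 towards -y; same frame, moving with the drawer.
- drawer_handle (a point): Middle of the drawer's steel bar handle: level round bar 10 mm thick, 120 mm long (along y), 86 mm above the bench, 55 mm out from the white drawer front; the grey box is 115 mm high, its face 14 mm behind the front's outer face. Drawer frame as for pocket0.
- cal0: Brass calibration piece: a bar 44 mm long with a square flange 26 x 26 x 10 mm at each end and a 16 mm square waist between them. Origin at its centre, x along its length; no top. Starts seated in a pocket of the nest, inside the shut drawer. One or two of the two are present.
- cal1: Brass calibration piece: a bar 44 mm long with a square flange 26 x 26 x 10 mm at each end and a 16 mm square waist between them. Origin at its centre, x along its length; no top. Starts seated in a pocket of the nest, inside the shut drawer. One or two of the two are present.
- cal_tray_in (a point): Centre of the inner floor (4 mm above the bench) of the low open grey plastic tray on the bench at the right: inside 122 (x) x 102 (y) mm, walls 4 mm thick, rim 18 mm above the bench. Fixed to the bench. Frame: the tray's x and y, z up.
- drawer (a joint): Drawer of the grey test box, in m: 0 fully shut, 0.19 fully open. Slides level along the -x of the drawer frame with slight friction.
- lever_pad (a point): Middle of the top face of the black thumb pad (34 x 30 mm) of the steel contact lever in the drawer, 70 mm from pocket 3 on its -y side. The lever runs along the drawer's x, hinged 125 mm deeper (+x) and 55 mm above the bench. A spring holds it up: pad top 99 mm above the bench; pressed with up to about 13 N it passes the catch at 61 mm and is then held down at its stop at 50 mm.
- solder_spool: White spool of solder wire standing on its flange, 50 mm across, 34 mm high, near the filters; origin at the centre of its underside. To be left alone.
- flux_jar: Small jar with black cap, 42 mm across, 36 mm high, near the filters; origin at the centre of its underside. To be left alone.
- tip_cleaner: Open brass cup for cleaning soldering tips, 76 mm across, 60 mm high; origin at the centre of its underside. To be left alone.
- dispenser: White solvent bottle with steel cap, 68 mm across, 120 mm high; origin at the centre of its underside. To be left alone.

How it is judged:
By the outcome, as a careful person would: the job done as asked, in the order asked, and still so for the second after the job is handed in, with the robot touching nothing.
Of filter0, filter1, filter2, filter3 only 3 to 4 are there at a start; the rules pass over those that are not, and their reading is None.
Of cal0, cal1 only 1 to 2 are there at a start; the rules pass over those that are not, and their reading is None.
At some moment in a run one of filter0, filter1, filter2, filter3 may be knocked a few centimetres aside while the robot is not near it.
Once in a run the grip may slacken for a moment while it holds something.
It also fails if it takes over 210 s, if anything falls off the work surface, if the arm or the gripper's body presses on something with over 40 N, if the wrist force passes 120 N, or if a joint passes its speed limit or range.

### The arm

A 7-joint arm with a two-finger parallel gripper is mounted at the origin on the work surface. World frame = base frame: x ahead of the robot, y to its left, z up, the work surface at z = 0. Lengths are in mm, angles in rad, forces in N, time in s.
With the tool pointing down it reaches from about 400 to 925 mm from the base axis. Payload 4.1 kg.
Tool frame: the origin (TCP) lies midway between the tips of the shut fingers; the grasp point (between the pads) lies 19 mm behind it (tcp_to_grasp is the distance from the TCP to the grasp point, in mm); z points along the fingers, y is the line along which they close (so a half turn about z gives the same grasp; the last joint's range is limited). The gripper opens to 85 mm and grips with 20 to 120 N. Pads are 22 mm wide; open, the fingers measure 114 mm over their backs; the gripper's body (76 mm by 85 mm) begins 54 mm behind the grasp point. The pads swing forward as they close: fully open they stand 13 mm farther back than shut.
Start: joints at [-1.365, 0.398, 0.045, 1.537, -0.019, 1.207, -0.051], TCP at [195.045, 620.081, 231.347] pointing down, gripper open.
Joint ranges: [-2.82, 2.82], [-0.49, 2.23], [-1.37, 1.46], [0, 2.46], [-1.36, 4.5], [0.23, 2], [-2.94, 2.94]. Speed limits (rad/s): [2.57, 2.57, 3.14, 3.14, 3.14, 3.14, 3.14].

### API

Orientations are given as a unit quaternion [w, x, y, z].
In Python, from station import * gives the robot as it stands.
- The arm moves only by the tool jog_arm, never from a script. Its argument "series" is a list of rows, each an object of numbers: "hand": the finger opening in mm, from 0 to 85.4; "x", "y", "z": the shift along the tool's x, y, z in mm; "rx", "ry", "rz": the turn, a rotation vector about the tool's x, y, z in rad. A call has exactly 10 rows; each row shifts and turns the commanded pose from where the row before left it, along the tool's axes as they then stand; what a row does not reach is not made up. A row lasts 1/8 s, in which the tool goes at most 62.5 mm and 10.7 degrees, less where a joint would pass 70% of its speed; a pose out of reach is approached as far as the arm can. A call with a gripper value outside its range is refused whole. The fingers move at their own pace and stop on an object; the grip force is fixed at half the most. Time passes only in rows, so rows that do not move let the fingers close, or fill a call up. It gives the time, the measured TCP pose, the force, the opening and the grip force at its end, in the units of the state.
- get_state(): the state, without advancing time (a new reading comes with each control period).
- read_camera(name): name is "scene" or "top" or "wrist"; returns a dict with "pixels" (384x512x3 uint8, red, green, blue), "fx", "fy", "cx", "cy" (pixels), "k1" (the pictures are not rectified: a ray, as slopes to the right and down, at radius r is drawn at 1 + k1 r^2 times it, then the intrinsics apply), "position" and "rotation" of the camera in the world; the wrist camera has in their place "hand_eye" (4x4, takes a point from camera to tool coordinates, whose origin is the TCP and whose axes are the flange's). Camera axes: x right, y up, looking along -z (the intrinsics and any distortion apply to the point x, -y, -z); pixel columns grow to the right and rows downward; lengths in mm; the calibration is good to about 2 mm. A picture is of the moment at which its call begins: read the wrist's pose just before it. There is no depth.
- job_done(): hands the job in; it is judged then, once.
The state is a dict: "t": time; "joint_positions": joint angles; "joint_velocities": joint speeds; "joint_torque": joint torques, N m; "tcp_pos": TCP position; "tcp_rot": TCP orientation; "contact_force": force on the tool from outside, world axes, zero at the start; "ft_torque": the same for the moment, N m; "width": finger opening in mm; "grip_force": force on a finger pad.
Only numpy, scipy, OpenCV 4.12 (cv2) and the standard library are available. Lean on these libraries where they do the work, as an engineer would, in place of code of your own. Each camera call takes 0.05 s, during which the arm holds its last target. There are 200 camera calls.

## Working session

There is one attempt and no reset: what is moved stays moved. The work goes in short steps, Python scripts to look and compute and a tool call to move; the robot and the scene stay as the last step left them, time stands still between calls to the robot, and variables do not carry over. Pictures are saved under pics/ and viewed, at most 14 in all, crops included, and the job is handed in when it is done.

Besides the shell and the picture viewer there is one more tool, called after ">>>" by a JSON object that holds its "name" and its "arguments". jog_arm: Moves the arm, as the interface text tells. Its arguments: {"type":"object","properties":{"series":{"type":"array","items":{"type":"object","properties":{"hand":{"type":"number"},"x":{"type":"number"},"y":{"type":"number"},"z":{"type":"number"},"rx":{"type":"number"},"ry":{"type":"number"},"rz":{"type":"number"}}}}},"required":["series"]}

```bash
ls; mkdir -p pics; cat > h.py <<'E'
from station import *
import numpy as np, cv2
from scipy.spatial.transform import Rotation as R
def q2R(q): return R.from_quat([q[1],q[2],q[3],q[0]]).as_matrix()
def cam(name):
    s=get_state(); c=read_camera(name)
    if name=="wrist":
        H=np.array(c["hand_eye"]); T=np.eye(4); T[:3,:3]=q2R(s["tcp_rot"]); T[:3,3]=s["tcp_pos"]
        M=T@H; c["P"]=M[:3,3]; c["Rm"]=M[:3,:3]
    else:
        c["P"]=np.array(c["position"]); r=np.array(c["rotation"]); c["Rm"]=r if r.shape==(3,3) else q2R(r)
    c["img"]=cv2.cvtColor(np.array(c["pixels"]),cv2.COLOR_RGB2BGR)
    return c
def ray(c,u,v):
    x=(u-c["cx"])/c["fx"]; y=(v-c["cy"])/c["fy"]
    k=c["k1"]; a,b=x,y
    for _ in range(20):
        f=1+k*(a*a+b*b); a,b=x/f,y/f
    d=c["Rm"]@np.array([a,-b,-1.]); return d/np.linalg.norm(d)
def onz(c,u,v,z):
    d=ray(c,u,v); return c["P"]+d*(z-c["P"][2])/d[2]
def proj(c,p):
    q=c["Rm"].T@(np.array(p,float)-c["P"]); a=q[0]/-q[2]; b=-q[1]/-q[2]
    f=1+c["k1"]*(a*a+b*b); return np.array([c["cx"]+c["fx"]*a*f, c["cy"]+c["fy"]*b*f])
def tri(c1,p1,c2,p2):
    d1,d2=ray(c1,*p1),ray(c2,*p2)
    A=np.stack([d1,-d2],1); t=np.linalg.lstsq(A,c2["P"]-c1["P"],rcond=None)[0]
    a,b=c1["P"]+t[0]*d1,c2["P"]+t[1]*d2
    return (a+b)/2, np.linalg.norm(a-b)
def tool(s,target):  # world target -> shift in tool axes
    return q2R(s["tcp_rot"]).T@(np.array(target,float)-s["tcp_pos"])
E
python3 - <<'E'
from h import *
s=get_state(); print(s)
a=[]
for n in("scene","top","wrist"):
    c=cam(n); cv2.imwrite(f"pics/{n}0.png",c["img"]); print(n,c["P"],c["Rm"].round(3).tolist(),c["fx"],c["k1"])
E
```

```text
pics
{'t': 0.0, 'joint_positions': array([-1.36497994,  0.39917963,  0.04500669,  1.53788547, -0.01870757,
        1.20690407, -0.05069686]), 'joint_velocities': array([ 0.00020761, -0.00072505,  0.00081492,  0.00086082,  0.00041362,
        0.00078581, -0.00010762]), 'joint_torque': array([-3.48223193e-04, -4.75141060e+01,  1.36486452e+00, -2.54210490e+01,
        1.16782734e-02,  9.57328593e-03,  2.31256934e-05]), 'tcp_pos': array([194.84654633, 619.43845055, 230.26847374]), 'tcp_rot': array([-9.02362971e-05,  1.51750828e-01,  9.88418297e-01, -9.73491640e-04]), 'contact_force': array([0.9537139 , 0.40551217, 0.25535786]), 'ft_torque': array([ 0.01396773, -0.03487249,  0.06334682]), 'grip_force': 0.0, 'width': 85.33913708396996}
scene [1086.80393723  432.00408745 1077.65524281] [[-0.627, -0.647, 0.434], [0.779, -0.518, 0.353], [-0.004, 0.559, 0.829]] 439.3083964472201 0.03674429683230612
top [ 362.54321721    8.68151694 1250.15821182] [[0.001, 0.984, -0.176], [-1.0, -0.003, -0.018], [-0.018, 0.176, 0.984]] 393.8360088297488 -0.06319705651080249
wrist [116.02316375 645.04180609 373.20876469] [[0.3, -0.904, -0.304], [0.954, 0.284, 0.097], [-0.002, -0.319, 0.948]] 334.5657868129978 -0.09280501529314325
```

View pics/scene0.png

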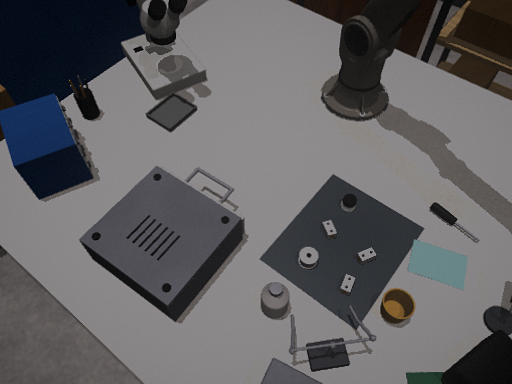

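View pics/top0.png

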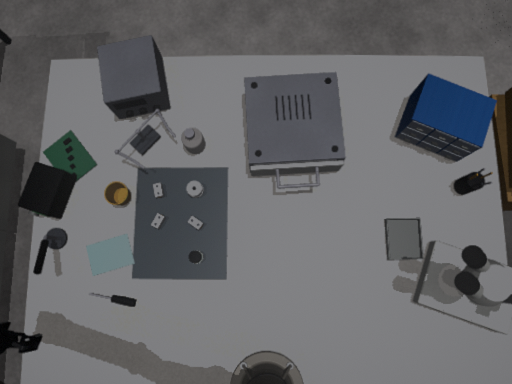

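```bash
python3 - <<'E'
from h import *
t=cv2.imread("pics/top0.png"); s=cv2.imread("pics/scene0.png")
a=cv2.resize(t[165:280,130:230],None,fx=4,fy=4,interpolation=cv2.INTER_CUBIC)[:460]
b=cv2.resize(t[150:270,230:430],None,fx=2,fy=2,interpolation=cv2.INTER_CUBIC)
d=cv2.resize(s[180:310,265:425],None,fx=2.4,fy=2.4,interpolation=cv2.INTER_CUBIC)
W=np.zeros((600,800,3),np.uint8); W[:460,:400]=a; W[:240,400:]=b; W[250:250+d.shape[0],410:410+d.shape[1]]=d[:, :390]
cv2.imwrite("pics/m1.png",W)
c=cam("top");e=cam("scene")
for n,u,v,z in[("f",158,190,26),("f",157,221,26),("f",196,223,26),("spool",195,188,34),("flux",195,257,36),("han",297,186,86),("trayTL",387,220,18),("trayBR",421,258,18),("tip",117,194,60),("disp",192,141,120)]: print(n,onz(c,u,v,z).round())
E
```

```text
f [604. 345.  26.]
f [505. 344.  26.]
f [498. 220.  26.]
spool [609. 224.  34.]
flux [392. 218.  36.]
han [603. -93.  86.]
trayTL [ 507. -381.   18.]
trayBR [ 388. -481.   18.]
tip [585. 465.  60.]
disp [735. 223. 120.]
```

View pics/m1.png

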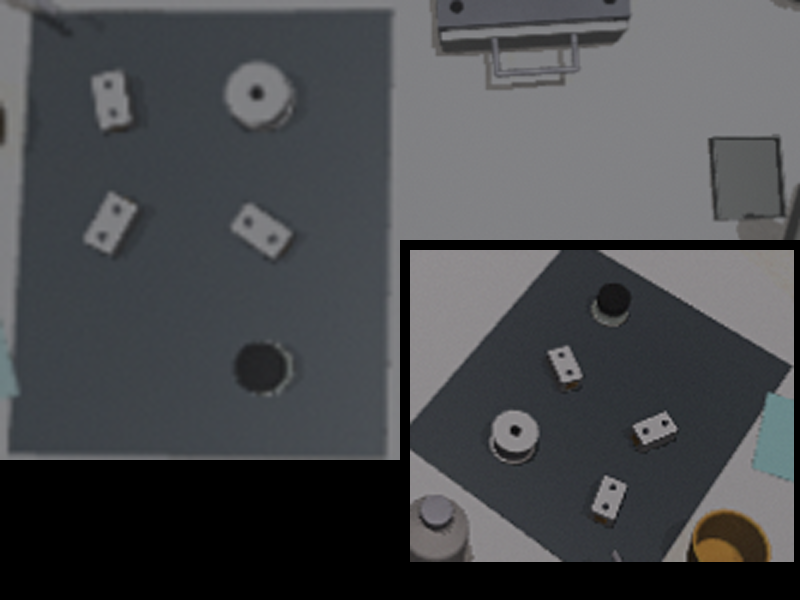

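```bash
python3 - <<'E'
from h import *
c=cam("top");e=cam("scene")
def rects(c,box,thr):
    x0,y0,x1,y1=box; g=cv2.cvtColor(c["img"],cv2.COLOR_BGR2GRAY)[y0:y1,x0:x1]
    k=4; g=cv2.resize(g,None,fx=k,fy=k,interpolation=cv2.INTER_CUBIC)
    m=(g>thr).astype(np.uint8); cs,_=cv2.findContours(m,cv2.RETR_EXTERNAL,cv2.CHAIN_APPROX_NONE); o=[]
    for q in cs:
        if cv2.contourArea(q)<60*k*k*.8: continue
        (u,v),wh,a=cv2.minAreaRect(q); b=cv2.boxPoints(((u,v),wh,a))
        f=lambda p:(np.array(p)+.5)/k-.5+[x0,y0]
        o.append((f((u,v)),np.array([f(p) for p in b]),np.array(wh)/k))
    return o
T=rects(c,(140,172,225,250),110)
for ct,b,wh in T:
    w=np.array([onz(c,*p,26) for p in b]); s=[w[1]-w[0],w[2]-w[1]]; L=max(s,key=lambda q:np.linalg.norm(q))
    print("top",ct.round(1),onz(c,*ct,26).round(1),[np.linalg.norm(q).round(1) for q in s],np.degrees(np.arctan2(L[1],L[0])).round(1))
S=rects(e,(300,215,400,300),110)
for ct,b,wh in S:
    print("sc",ct.round(1),onz(e,*ct,26).round(1))
    for c2,_,_ in T:
        p,d=tri(c,c2,e,ct)
        if d<8: print("   tri",p.round(1),d.round(1))
a,b=onz(c,276.5,186,86),onz(c,318.5,183.5,86); print(a,b,b-a)
# front face bottom/box edge: fit roof front edge of box
for z in(115,): print(onz(c,249.5,168,z),onz(c,342.5,163.5,z))
E
```

```text
top [194.8 222.1] [501.  223.6  26. ] [np.float64(24.3), np.float64(41.8)] -123.7
top [157.  220.4] [506.5 343.7  26. ] [np.float64(42.6), np.float64(24.1)] -27.9
top [157.3 189.4] [606.1 347.3  26. ] [np.float64(24.7), np.float64(43.2)] -166.9
top [193.6 187.7] [611.2 230.5  26. ] [np.float64(47.9), np.float64(46.5)] -43.7
sc [306.5 294.1] [695.9 283.2  26. ]
   tri [ 640.8  259.9 -125.2] 4.5
sc [347.6 282.6] [606.2 346.5  26. ]
   tri [606.2 346.9  26.3] 0.7
sc [393.2 285.7] [541.8 439.2  26. ]
sc [366.7 253.6] [506.3 342.7  26. ]
   tri [506.6 343.1  26.8] 0.7
sc [308.8 255. ] [604.7 226.9  26. ]
   tri [609.2 228.8  35.8] 0.1
sc [329.3 227.1] [500.8 223.   26. ]
   tri [501.1 223.3  26.6] 0.4
[603.38416564 -31.35255845  86.        ] [ 610.7383376  -158.15003216   86.        ] [   7.35417196 -126.79747371    0.        ]
[652.19588801  49.28148242 115.        ] [ 665.13788135 -227.11873261  115.        ]
```

```bash
cat >> h.py <<'E'
def plan(x,y,z,az=None,s=None):
    s=s or get_state(); r=q2R(s["tcp_rot"]); d=tool(s,(x,y,z))
    a=np.degrees(np.arctan2(r[1,1],r[0,1])); o=f"shift {d.round(1)} |{np.linalg.norm(d):.0f}| yaxis az {a:.1f} tilt {np.degrees(np.arccos(-r[2,2])):.2f}"
    if az is not None:
        k=(az-a+90)%180-90; o+=f" rz {-np.radians(k):.3f} (from az {a:.1f} j7 {s['joint_positions'][6]:.2f})"
    print(o)
E
python3 - <<'E'
from h import *
plan(607,-95,200,3)
E
```

```text
shift [-607.5 -558.5   31.3] |826| yaxis az 72.5 tilt 0.02 rz 1.214 (from az 72.5 j7 -0.05)
```

>>> {"name": "jog_arm", "arguments": {"series": [{"x":-43.4,"y":-39.9,"z":2.2},{"x":-43.4,"y":-39.9,"z":2.2},{"x":-43.4,"y":-39.9,"z":2.2},{"x":-43.4,"y":-39.9,"z":2.2},{"x":-43.4,"y":-39.9,"z":2.2},{"x":-43.4,"y":-39.9,"z":2.2},{"x":-43.4,"y":-39.9,"z":2.2},{"x":-43.4,"y":-39.9,"z":2.2},{"x":-43.4,"y":-39.9,"z":2.2},{"x":-43.4,"y":-39.9,"z":2.2}]}}

```text
validation failed for argument at $.se...
```

>>> {"name": "jog_arm", "arguments": {"series": [{"x":-43.4,"y":-39.9,"z":2.2,"hand":45},{"x":-43.4,"y":-39.9,"z":2.2,"hand":45},{"x":-43.4,"y":-39.9,"z":2.2,"hand":45},{"x":-43.4,"y":-39.9,"z":2.2,"hand":45},{"rz":0.18},{"rz":0.18},{"rz":0.18},{"rz":0.18},{"rz":0.18},{"rz":0.18}]}}

```text
validation failed for argument at $.se...
```

```bash
python3 - <<'E'
from h import *
plan(607,-95,200,3); s=get_state();print(s["t"],s["width"],s["tcp_pos"],s["contact_force"])
c=cam("wrist"); e=cam("scene"); im=c["img"].copy()
cv2.imwrite("pics/w1.png",im)
E
```

```text
shift [-607.5 -558.5   31.3] |826| yaxis az 72.5 tilt 0.02 rz 1.214 (from az 72.5 j7 -0.05)
0.35 85.26155502578956 [194.97368673 619.96527652 231.09894872] [ 0.12931493  0.11904469 -0.06810084]
```

View pics/w1.png

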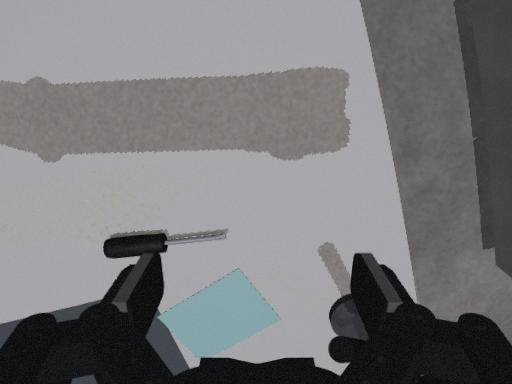

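>>> {"name": "jog_arm", "arguments": {"series": [{"hand":85,"x":-43.4,"y":-39.9,"z":2.2,"rx":0,"ry":0,"rz":0},{"hand":85,"x":-43.4,"y":-39.9,"z":2.2,"rx":0,"ry":0,"rz":0},{"hand":85,"x":-43.4,"y":-39.9,"z":2.2,"rx":0,"ry":0,"rz":0},{"hand":85,"x":-43.4,"y":-39.9,"z":2.2,"rx":0,"ry":0,"rz":0},{"hand":85,"x":-43.4,"y":-39.9,"z":2.2,"rx":0,"ry":0,"rz":0},{"hand":85,"x":-43.4,"y":-39.9,"z":2.2,"rx":0,"ry":0,"rz":0},{"hand":85,"x":-43.4,"y":-39.9,"z":2.2,"rx":0,"ry":0,"rz":0},{"hand":85,"x":-43.4,"y":-39.9,"z":2.2,"rx":0,"ry":0,"rz":0},{"hand":85,"x":-43.4,"y":-39.9,"z":2.2,"rx":0,"ry":0,"rz":0},{"hand":85,"x":-43.4,"y":-39.9,"z":2.2,"rx":0,"ry":0,"rz":0}]}}

```text
t: 1.7
tcp_pos: [490.2, 107.7, 209.7]
tcp_rot: [0.001, 0.152, 0.988, 0.001]
contact_force: [0.9, 0.5, -0.4]
width: 84.7
grip_force: 0.0
```

>>> {"name": "jog_arm", "arguments": {"series": [{"hand":45,"x":-43.4,"y":-39.9,"z":2.2,"rx":0,"ry":0,"rz":0},{"hand":45,"x":-43.4,"y":-39.9,"z":2.2,"rx":0,"ry":0,"rz":0},{"hand":45,"x":-43.4,"y":-39.9,"z":2.2,"rx":0,"ry":0,"rz":0},{"hand":45,"x":-43.4,"y":-39.9,"z":2.2,"rx":0,"ry":0,"rz":0},{"hand":45,"x":0,"y":0,"z":0,"rx":0,"ry":0,"rz":0.18},{"hand":45,"x":0,"y":0,"z":0,"rx":0,"ry":0,"rz":0.18},{"hand":45,"x":0,"y":0,"z":0,"rx":0,"ry":0,"rz":0.18},{"hand":45,"x":0,"y":0,"z":0,"rx":0,"ry":0,"rz":0.18},{"hand":45,"x":0,"y":0,"z":0,"rx":0,"ry":0,"rz":0.18},{"hand":45,"x":0,"y":0,"z":0,"rx":0,"ry":0,"rz":0.18}]}}

```text
t: 2.95
tcp_pos: [607.1, -94.9, 200.6]
tcp_rot: [-0.0, 0.641, 0.768, 0.0]
contact_force: [-0.6, 0.2, 0.4]
width: 45.1
grip_force: 0.0
```

```bash
python3 - <<'E'
from h import *
plan(607,-95,200,3); s=get_state();print(s["t"],s["width"],s["tcp_pos"],s["contact_force"])
c=cam("wrist"); t=cam("top"); im=c["img"].copy()
cv2.imwrite("pics/w1.png",im)
print([proj(c,p).round() for p in [(603.4,-31,86),(610.7,-158,86)]])
E
```

```text
shift [-0.1 -0.1  0.6] |1| yaxis az 10.3 tilt 0.02 rz 0.128 (from az 10.3 j7 0.56)
2.95 45.1179168783469 [607.12063365 -94.89084398 200.55757035] [-0.64504865  0.19999049  0.42077674]
[array([268., 104.]), array([248., 253.])]
```

View pics/w1.png

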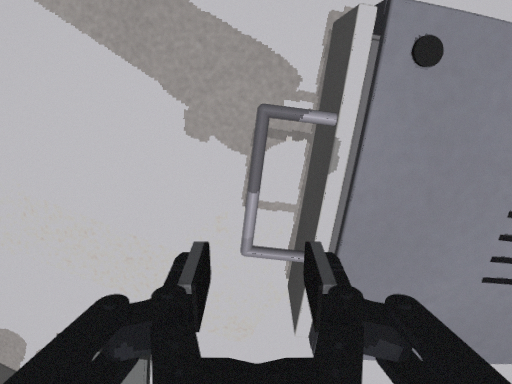

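>>> {"name": "jog_arm", "arguments": {"series": [{"hand":45,"x":0,"y":0,"z":0,"rx":0,"ry":0,"rz":0.128},{"hand":45,"x":0,"y":0,"z":40,"rx":0,"ry":0,"rz":0},{"hand":45,"x":0,"y":0,"z":40,"rx":0,"ry":0,"rz":0},{"hand":45,"x":0,"y":0,"z":30,"rx":0,"ry":0,"rz":0},{"hand":45,"x":0,"y":0,"z":25,"rx":0,"ry":0,"rz":0},{"hand":0,"x":0,"y":0,"z":0,"rx":0,"ry":0,"rz":0},{"hand":0,"x":0,"y":0,"z":0,"rx":0,"ry":0,"rz":0},{"hand":0,"x":0,"y":0,"z":0,"rx":0,"ry":0,"rz":0},{"hand":0,"x":0,"y":0,"z":0,"rx":0,"ry":0,"rz":0},{"hand":0,"x":0,"y":0,"z":0,"rx":0,"ry":0,"rz":0}]}}

```text
t: 4.3
tcp_pos: [605.1, -95.4, 66.2]
tcp_rot: [-0.002, 0.686, 0.728, -0.001]
contact_force: [-4.9, -0.6, 0.5]
width: 7.8
grip_force: 58.5
```

>>> {"name": "jog_arm", "arguments": {"series": [{"hand":0,"x":0,"y":-10,"z":0,"rx":0,"ry":0,"rz":0},{"hand":0,"x":0,"y":-20,"z":0,"rx":0,"ry":0,"rz":0},{"hand":0,"x":0,"y":-24,"z":0,"rx":0,"ry":0,"rz":0},{"hand":0,"x":0,"y":-24,"z":0,"rx":0,"ry":0,"rz":0},{"hand":0,"x":0,"y":-24,"z":0,"rx":0,"ry":0,"rz":0},{"hand":0,"x":0,"y":-24,"z":0,"rx":0,"ry":0,"rz":0},{"hand":0,"x":0,"y":-24,"z":0,"rx":0,"ry":0,"rz":0},{"hand":0,"x":0,"y":-20,"z":0,"rx":0,"ry":0,"rz":0},{"hand":0,"x":0,"y":-14,"z":0,"rx":0,"ry":0,"rz":0},{"hand":0,"x":0,"y":-6,"z":0,"rx":0,"ry":0,"rz":0}]}}

```text
t: 5.55
tcp_pos: [417.8, -106.3, 66.1]
tcp_rot: [0.001, 0.686, 0.727, 0.001]
contact_force: [3.3, -0.1, -3.8]
width: 7.5
grip_force: 59.8
```

```bash
python3 - <<'E'
from h import *
s=get_state();print(s["tcp_pos"],s["contact_force"],s["width"],s["grip_force"]); plan(413,-105,66,3)
E
```

```text
[ 417.80494083 -106.29984187   66.12111339] [ 3.32160476 -0.14952731 -3.78735964] 7.5064121317992525 59.775710105895996
shift [ 1.6 -4.7  0.1] |5| yaxis az 3.3 tilt 0.15 rz 0.006 (from az 3.3 j7 0.56)
```

>>> {"name": "jog_arm", "arguments": {"series": [{"hand":0,"x":0,"y":-3,"z":0,"rx":0,"ry":0,"rz":0},{"hand":40,"x":0,"y":0,"z":0,"rx":0,"ry":0,"rz":0},{"hand":40,"x":0,"y":0,"z":0,"rx":0,"ry":0,"rz":0},{"hand":40,"x":0,"y":0,"z":0,"rx":0,"ry":0,"rz":0},{"hand":40,"x":0,"y":0,"z":-50,"rx":0,"ry":0,"rz":0},{"hand":40,"x":0,"y":0,"z":-60,"rx":0,"ry":0,"rz":0},{"hand":40,"x":0,"y":0,"z":-60,"rx":0,"ry":0,"rz":0},{"hand":40,"x":0,"y":60,"z":0,"rx":0,"ry":0,"rz":0},{"hand":40,"x":0,"y":60,"z":0,"rx":0,"ry":0,"rz":0},{"hand":40,"x":0,"y":40,"z":0,"rx":0,"ry":0,"rz":0}]}}

```text
t: 6.8
tcp_pos: [576.6, -95.3, 235.9]
tcp_rot: [0.0, 0.685, 0.728, 0.001]
contact_force: [-0.5, -1.2, 0.4]
width: 40.0
grip_force: 0.0
```

```bash
python3 - <<'E'
from h import *
s=get_state();print(s["tcp_pos"],s["width"])
t=cam("top"); c=cam("wrist")
b=cv2.resize(t["img"][130:260,230:380],None,fx=2.9,fy=2.9,interpolation=cv2.INTER_CUBIC)
W=np.zeros((600,800,3),np.uint8); W[:377,:435]=b
w=cv2.resize(c["img"],(365,274)); W[:274,435:]=w
e=cam("scene"); q=cv2.resize(e["img"][100:250,120:300],None,fx=2,fy=2,interpolation=cv2.INTER_CUBIC); W[280:580,440:800]=q
cv2.imwrite("pics/m2.png",W); cv2.imwrite("pics/w2.png",c["img"])
E
```

```text
[576.63868373 -95.25203997 235.87086975] 40.005396787459034
```

View pics/m2.png

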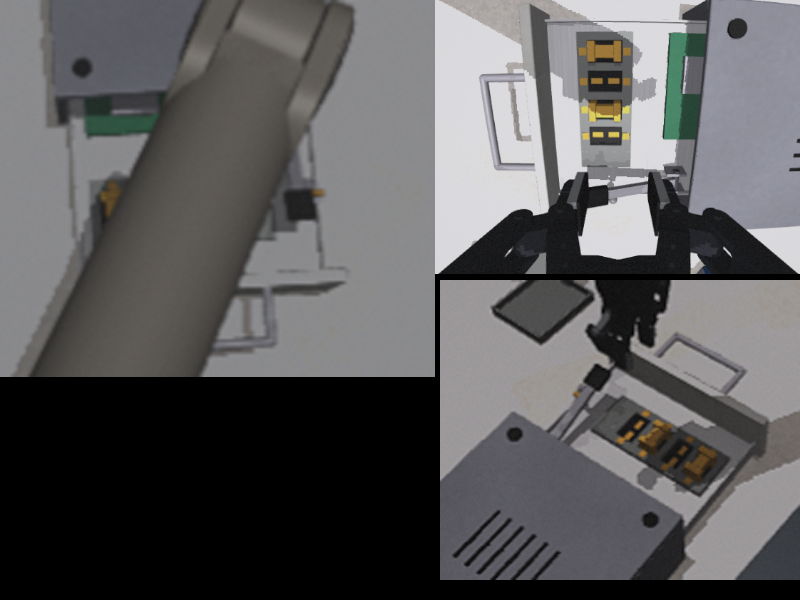

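```bash
python3 - <<'E'
from h import *
c=cam("wrist");e=cam("scene")
def up(c,box,k=4):
    x0,y0,x1,y1=box; return cv2.resize(c["img"][y0:y1,x0:x1],None,fx=k,fy=k,interpolation=cv2.INTER_CUBIC)
a=up(c,(190,30,330,260),2.6); b=up(e,(180,145,270,215),4.4)
W=np.zeros((600,800,3),np.uint8); W[:a.shape[0],:a.shape[1]]=a; W[:b.shape[0],380:380+b.shape[1]]=b; 
cv2.imwrite("pics/m3.png",W)
E
```

```text
(no output)
```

View pics/m3.png

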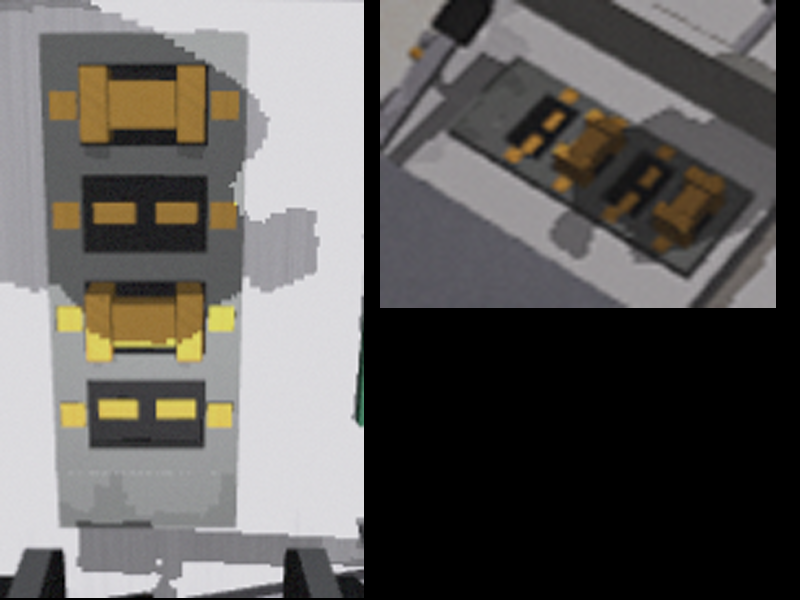

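```bash
python3 - <<'E'
from h import *
c=cam("wrist");e=cam("scene")
w=lambda u,v:(190+(u+.5)/2.6-.5,30+(v+.5)/2.6-.5); s=lambda u,v:(180+(u-380+.5)/4.4-.5,145+(v+.5)/4.4-.5)
for n,a,b in[("p1-",(65,216),(665,153)),("p3-",(73,414),(569,97)),("p3+",(219,415),(514,155)),("p2-",(69,319),None),("p0+",(225,105),(661,243)),("p2+",(222,318),(562,184))]:
    if b: p,d=tri(c,w(*a),e,s(*b)); print(n,p.round(1),d.round(1))
for z in(40,45,50):
    P=[onz(c,*w(*q),z) for q in[(65,216),(224,215),(73,414),(219,415),(50,105),(225,105),(69,319),(222,318)]]
    print(z,[p[:2].round(1) for p in P]); m=[(P[i]+P[i+1])/2 for i in(4,0,6,2)]; print("  mids p0..3",[q[:2].round(1) for q in m], [np.linalg.norm(m[i+1]-m[i]).round(1) for i in range(3)])
    print("  pocket ctr p1,p3",onz(c,*w(145,214),z).round(1),onz(c,*w(146.5,413.5),z).round(1), "front of w p1", np.linalg.norm(onz(c,*w(83,214),z)-onz(c,*w(207,214),z)))
E
```

```text
p1- [527.8 -52.5  38.3] 3.0
p3- [ 531.9 -133.6   35.9] 2.3
p3+ [ 592.1 -129.4   38.4] 1.7
p0+ [586.   -8.2  42.2] 2.6
p2+ [590.4 -88.5  40.1] 2.1
40 [array([527.1, -51.2]), array([587.8, -47.4]), array([ 531.9, -131.1]), array([ 591.7, -128.1]), array([520.5, -10.6]), array([585.3,  -7.1]), array([529.5, -91.4]), array([590. , -87.6])]
  mids p0..3 [array([552.9,  -8.9]), array([557.4, -49.3]), array([559.7, -89.5]), array([ 561.8, -129.6])] [np.float64(40.7), np.float64(40.3), np.float64(40.1)]
  pocket ctr p1,p3 [557.6 -48.8  40. ] [ 562.  -129.1   40. ] front of w p1 47.42650415795744
45 [array([527.7, -50.7]), array([587.5, -47. ]), array([ 532.4, -129.4]), array([ 591.4, -126.4]), array([521.2, -10.7]), array([585. ,  -7.3]), array([530. , -90.3]), array([589.6, -86.5])]
  mids p0..3 [array([553.1,  -9. ]), array([557.6, -48.8]), array([559.8, -88.4]), array([ 561.9, -127.9])] [np.float64(40.1), np.float64(39.7), np.float64(39.5)]
  pocket ctr p1,p3 [557.8 -48.3  45. ] [ 562.1 -127.4   45. ] front of w p1 46.72450623518964
50 [array([528.3, -50.1]), array([587.2, -46.5]), array([ 532.9, -127.7]), array([ 591. , -124.7]), array([521.9, -10.8]), array([584.8,  -7.4]), array([530.6, -89.2]), array([589.3, -85.4])]
  mids p0..3 [array([553.4,  -9.1]), array([557.7, -48.3]), array([560. , -87.3]), array([ 562. , -126.2])] [np.float64(39.5), np.float64(39.1), np.float64(38.9)]
  pocket ctr p1,p3 [557.9 -47.8  50. ] [ 562.2 -125.8   50. ] front of w p1 46.02250831242194
```

>>> {"name": "jog_arm", "arguments": {"series": [{"hand":62,"x":43.7,"y":-8.2,"z":0,"rx":0,"ry":0,"rz":0},{"hand":62,"x":43.7,"y":-8.2,"z":30,"rx":0,"ry":0,"rz":0},{"hand":62,"x":0,"y":0,"z":55,"rx":0,"ry":0,"rz":0},{"hand":62,"x":0,"y":0,"z":50,"rx":0,"ry":0,"rz":0},{"hand":62,"x":0,"y":0,"z":30,"rx":0,"ry":0,"rz":0},{"hand":62,"x":0,"y":0,"z":20,"rx":0,"ry":0,"rz":0},{"hand":62,"x":0,"y":0,"z":10,"rx":0,"ry":0,"rz":0},{"hand":62,"x":0,"y":0,"z":0,"rx":0,"ry":0,"rz":0},{"hand":62,"x":0,"y":0,"z":0,"rx":0,"ry":0,"rz":0},{"hand":62,"x":0,"y":0,"z":0,"rx":0,"ry":0,"rz":0}]}}

```text
t: 8.4
tcp_pos: [553.2, -10.7, 41.4]
tcp_rot: [0.0, 0.686, 0.727, 0.001]
contact_force: [0.2, 1.0, 0.8]
width: 62.3
grip_force: 0.0
```

```bash
python3 - <<'E'
from h import *
s=get_state();print(s["tcp_pos"],s["contact_force"],s["width"]); plan(555.3,-9,40,3.2)
c=cam("wrist"); cv2.imwrite("pics/w3.png",c["img"])
E
```

```text
[553.22689165 -10.65757118  41.39141066] [0.22798437 1.00868367 0.83261416] 62.310678732742495
shift [1.5 2.2 1.4] |3| yaxis az 3.3 tilt 0.10 rz 0.002 (from az 3.3 j7 0.51)
```

View pics/w3.png

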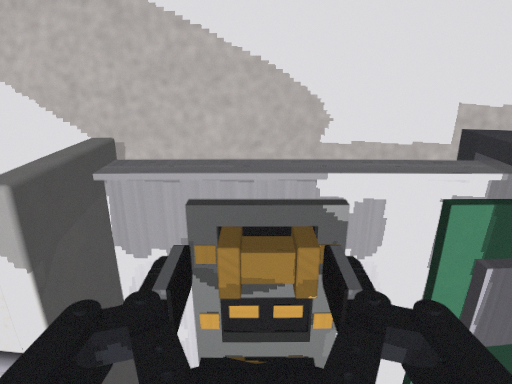

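>>> {"name": "jog_arm", "arguments": {"series": [{"hand":62,"x":1.5,"y":2.5,"z":1.0,"rx":0,"ry":0,"rz":0},{"hand":30,"x":0,"y":0,"z":0,"rx":0,"ry":0,"rz":0},{"hand":30,"x":0,"y":0,"z":0,"rx":0,"ry":0,"rz":0},{"hand":30,"x":0,"y":0,"z":0,"rx":0,"ry":0,"rz":0},{"hand":30,"x":0,"y":0,"z":0,"rx":0,"ry":0,"rz":0},{"hand":30,"x":0,"y":0,"z":-5,"rx":0,"ry":0,"rz":0},{"hand":30,"x":0,"y":0,"z":-20,"rx":0,"ry":0,"rz":0},{"hand":30,"x":0,"y":0,"z":-40,"rx":0,"ry":0,"rz":0},{"hand":30,"x":0,"y":0,"z":-40,"rx":0,"ry":0,"rz":0},{"hand":30,"x":0,"y":0,"z":0,"rx":0,"ry":0,"rz":0}]}}

```text
t: 9.7
tcp_pos: [555.7, -9.8, 147.2]
tcp_rot: [0.001, 0.686, 0.727, 0.001]
contact_force: [0.2, -0.5, -0.1]
width: 42.6
grip_force: 63.8
```

```bash
python3 - <<'E'
from h import *
c=cam("wrist"); cv2.imwrite("pics/w4.png",c["img"][150:340,130:390])
t=cam("top");
for n,u,v in[("TL",387,220),("TR",421,220),("BR",421,258),("BL",387,258)]: print(n,onz(t,u,v,18).round())
g=cv2.cvtColor(t["img"],cv2.COLOR_BGR2GRAY); m=(g[205:275,370:440]<105).astype(np.uint8)
cs,_=cv2.findContours(m,cv2.RETR_EXTERNAL,cv2.CHAIN_APPROX_NONE); q=max(cs,key=cv2.contourArea)
r=cv2.minAreaRect(q); b=cv2.boxPoints(r)+[370,205]; print(r, [onz(t,*p,18).round(1)[:2] for p in b], onz(t,r[0][0]+370,r[0][1]+205,18))
plan(447,-431,150,3)
E
```

```text
TL [ 507. -381.   18.]
TR [ 507. -489.   18.]
BR [ 388. -481.   18.]
BL [ 389. -375.   18.]
((41.5, 41.0), (56.0, 55.0), 90.0) [array([ 513.7, -371.8]), array([ 512.9, -547.8]), array([ 338.4, -534.9]), array([ 340. , -362.8])] [ 425.36282638 -453.75039769   18.        ]
shift [-415.2 -130.8   -6. ] |435| yaxis az 3.3 tilt 0.14 rz 0.006 (from az 3.3 j7 0.40)
```

View pics/w4.png

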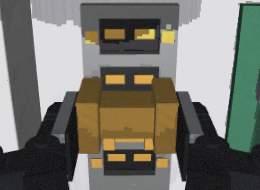

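>>> {"name": "jog_arm", "arguments": {"series": [{"hand":30,"x":-54.9,"y":-16.8,"z":0,"rx":0,"ry":0,"rz":0},{"hand":30,"x":-54.9,"y":-16.8,"z":0,"rx":0,"ry":0,"rz":0},{"hand":30,"x":-54.9,"y":-16.8,"z":0,"rx":0,"ry":0,"rz":0},{"hand":30,"x":-54.9,"y":-16.8,"z":0,"rx":0,"ry":0,"rz":0},{"hand":30,"x":-54.9,"y":-16.8,"z":0,"rx":0,"ry":0,"rz":0},{"hand":30,"x":-54.9,"y":-16.8,"z":0,"rx":0,"ry":0,"rz":0},{"hand":30,"x":-54.9,"y":-16.8,"z":0,"rx":0,"ry":0,"rz":0},{"hand":30,"x":-54.9,"y":-16.8,"z":0,"rx":0,"ry":0,"rz":0},{"hand":30,"x":0,"y":0,"z":40,"rx":0,"ry":0,"rz":0},{"hand":30,"x":0,"y":0,"z":40,"rx":0,"ry":0,"rz":0}]}}

```text
t: 11.05
tcp_pos: [444.2, -455.1, 61.6]
tcp_rot: [-0.002, 0.687, 0.726, 0.0]
contact_force: [0.5, -0.1, -1.7]
width: 42.9
grip_force: 63.7
```

```bash
python3 - <<'E'
from h import *
s=get_state();print(s["grip_force"],s["width"])
plan(447,-456,13,3.2)
c=cam("wrist"); cv2.imwrite("pics/w5.png",c["img"])
print("tray inner corners",[proj(c,p).round() for p in[(386,-380,4),(508,-380,4),(508,-482,4),(386,-482,4)]])
E
```

```text
63.72875690460205 42.93335585102455
shift [-1.2  2.9 48.6] |49| yaxis az 3.2 tilt 0.22 rz -0.000 (from az 3.2 j7 1.26)
tray inner corners [array([165.,  87.]), array([373.,  99.]), array([349., 253.]), array([170., 244.])]
```

View pics/w5.png

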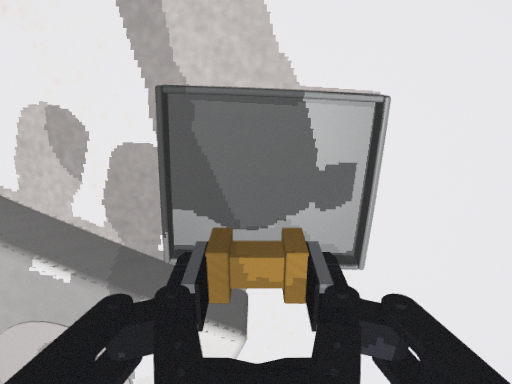

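>>> {"name": "jog_arm", "arguments": {"series": [{"hand":30,"x":-3,"y":5,"z":0,"rx":0,"ry":0,"rz":0},{"hand":30,"x":0,"y":0,"z":25,"rx":0,"ry":0,"rz":0},{"hand":30,"x":0,"y":0,"z":15,"rx":0,"ry":0,"rz":0},{"hand":30,"x":0,"y":0,"z":8.5,"rx":0,"ry":0,"rz":0},{"hand":54,"x":0,"y":0,"z":0,"rx":0,"ry":0,"rz":0},{"hand":54,"x":0,"y":0,"z":0,"rx":0,"ry":0,"rz":0},{"hand":54,"x":0,"y":0,"z":0,"rx":0,"ry":0,"rz":0},{"hand":54,"x":0,"y":0,"z":-35,"rx":0,"ry":0,"rz":0},{"hand":62,"x":0,"y":0,"z":-45,"rx":0,"ry":0,"rz":0},{"hand":62,"x":0,"y":0,"z":-55,"rx":0,"ry":0,"rz":0}]}}

```text
t: 12.35
tcp_pos: [451.1, -457.5, 152.0]
tcp_rot: [-0.001, 0.686, 0.727, 0.0]
contact_force: [1.9, 0.5, -0.8]
width: 61.5
grip_force: 0.0
```

```bash
python3 - <<'E'
from h import *
plan(559.8,-89.3,150,3.2)
c=cam("wrist"); cv2.imwrite("pics/w6.png",c["img"])
E
```

```text
shift [361.3 129.9   2.3] |384| yaxis az 3.3 tilt 0.08 rz 0.002 (from az 3.3 j7 1.20)
```

>>> {"name": "jog_arm", "arguments": {"series": [{"hand":62,"x":51.6,"y":18.6,"z":0,"rx":0,"ry":0,"rz":0},{"hand":62,"x":51.6,"y":18.6,"z":0,"rx":0,"ry":0,"rz":0},{"hand":62,"x":51.6,"y":18.6,"z":0,"rx":0,"ry":0,"rz":0},{"hand":62,"x":51.6,"y":18.6,"z":0,"rx":0,"ry":0,"rz":0},{"hand":62,"x":51.6,"y":18.6,"z":0,"rx":0,"ry":0,"rz":0},{"hand":62,"x":51.6,"y":18.6,"z":0,"rx":0,"ry":0,"rz":0},{"hand":62,"x":51.6,"y":18.6,"z":0,"rx":0,"ry":0,"rz":0},{"hand":62,"x":0,"y":0,"z":40,"rx":0,"ry":0,"rz":0},{"hand":62,"x":0,"y":0,"z":35,"rx":0,"ry":0,"rz":0},{"hand":62,"x":0,"y":0,"z":10,"rx":0,"ry":0,"rz":0}]}}

```text
t: 13.65
tcp_pos: [559.1, -89.4, 64.4]
tcp_rot: [-0.001, 0.686, 0.727, -0.001]
contact_force: [-0.1, -0.8, 1.1]
width: 62.0
grip_force: 0.0
```

```bash
python3 - <<'E'
from h import *
plan(559.9,-89.3,40.3,3.3)
E
```

```text
shift [ 0.1  0.9 24.1] |24| yaxis az 3.3 tilt 0.18 rz 0.000 (from az 3.3 j7 0.63)
```

>>> {"name": "jog_arm", "arguments": {"series": [{"hand":62,"x":0,"y":0.9,"z":15,"rx":0,"ry":0,"rz":0},{"hand":62,"x":0,"y":0,"z":9,"rx":0,"ry":0,"rz":0},{"hand":30,"x":0,"y":0,"z":0,"rx":0,"ry":0,"rz":0},{"hand":30,"x":0,"y":0,"z":0,"rx":0,"ry":0,"rz":0},{"hand":30,"x":0,"y":0,"z":0,"rx":0,"ry":0,"rz":0},{"hand":30,"x":0,"y":0,"z":0,"rx":0,"ry":0,"rz":0},{"hand":30,"x":0,"y":0,"z":-8,"rx":0,"ry":0,"rz":0},{"hand":30,"x":0,"y":0,"z":-30,"rx":0,"ry":0,"rz":0},{"hand":30,"x":0,"y":0,"z":-55,"rx":0,"ry":0,"rz":0},{"hand":30,"x":0,"y":0,"z":-17,"rx":0,"ry":0,"rz":0}]}}

```text
t: 14.9
tcp_pos: [563.0, -90.7, 155.4]
tcp_rot: [0.002, 0.686, 0.727, 0.002]
contact_force: [0.6, 0.3, -0.2]
width: 42.2
grip_force: 67.4
```

```bash
python3 - <<'E'
from h import *
plan(449,-407,62,3.3);plan(449,-407,13,3.3)
E
```

```text
shift [-309.1 -132.5   92.9] |349| yaxis az 3.3 tilt 0.31 rz 0.000 (from az 3.3 j7 0.55)
shift [-309.1 -132.8  141.9] |365| yaxis az 3.3 tilt 0.31 rz 0.000 (from az 3.3 j7 0.55)
```

>>> {"name": "jog_arm", "arguments": {"series": [{"hand":30,"x":-51.7,"y":-21.6,"z":0,"rx":0,"ry":0,"rz":0},{"hand":30,"x":-51.7,"y":-21.6,"z":0,"rx":0,"ry":0,"rz":0},{"hand":30,"x":-51.7,"y":-21.6,"z":0,"rx":0,"ry":0,"rz":0},{"hand":30,"x":-51.7,"y":-21.6,"z":0,"rx":0,"ry":0,"rz":0},{"hand":30,"x":-51.7,"y":-21.6,"z":0,"rx":0,"ry":0,"rz":0},{"hand":30,"x":-51.7,"y":-21.6,"z":0,"rx":0,"ry":0,"rz":0},{"hand":30,"x":0,"y":0,"z":40,"rx":0,"ry":0,"rz":0},{"hand":30,"x":0,"y":0,"z":40,"rx":0,"ry":0,"rz":0},{"hand":30,"x":0,"y":0,"z":10,"rx":0,"ry":0,"rz":0},{"hand":30,"x":0,"y":0,"z":0,"rx":0,"ry":0,"rz":0}]}}

```text
t: 16.15
tcp_pos: [449.8, -406.7, 61.8]
tcp_rot: [-0.001, 0.686, 0.727, -0.0]
contact_force: [0.0, 0.4, -1.0]
width: 42.4
grip_force: 67.2
```

```bash
python3 - <<'E'
from h import *
plan(449,-407,13,3.3); s=get_state(); print(s["width"],s["grip_force"])
E
```

```text
shift [-0.2 -0.7 48.8] |49| yaxis az 3.3 tilt 0.06 rz 0.001 (from az 3.3 j7 1.21)
42.42551779010507 67.23686099052429
```

Place it, rise, and check tray and bench with fixed cameras.

>>> {"name": "jog_arm", "arguments": {"series": [{"hand":30,"x":0,"y":0,"z":25,"rx":0,"ry":0,"rz":0},{"hand":30,"x":0,"y":0,"z":15,"rx":0,"ry":0,"rz":0},{"hand":30,"x":0,"y":0,"z":8.5,"rx":0,"ry":0,"rz":0},{"hand":30,"x":0,"y":0,"z":0,"rx":0,"ry":0,"rz":0},{"hand":54,"x":0,"y":0,"z":0,"rx":0,"ry":0,"rz":0},{"hand":54,"x":0,"y":0,"z":0,"rx":0,"ry":0,"rz":0},{"hand":54,"x":0,"y":0,"z":0,"rx":0,"ry":0,"rz":0},{"hand":54,"x":0,"y":0,"z":-35,"rx":0,"ry":0,"rz":0},{"hand":62,"x":0,"y":0,"z":-50,"rx":0,"ry":0,"rz":0},{"hand":62,"x":0,"y":0,"z":-60,"rx":0,"ry":0,"rz":0}]}}

```text
t: 17.4
tcp_pos: [449.5, -406.4, 159.3]
tcp_rot: [-0.001, 0.686, 0.727, -0.0]
contact_force: [1.0, -0.6, 0.9]
width: 61.9
grip_force: 0.0
```

```bash
cat >> h.py <<'E'
def rects(c,box,thr,k=4,amin=40):
    x0,y0,x1,y1=box; g=cv2.cvtColor(c["img"],cv2.COLOR_BGR2GRAY)[y0:y1,x0:x1]
    g=cv2.resize(g,None,fx=k,fy=k,interpolation=cv2.INTER_CUBIC)
    cs,_=cv2.findContours((g>thr).astype(np.uint8),cv2.RETR_EXTERNAL,cv2.CHAIN_APPROX_NONE); o=[]
    for q in cs:
        if cv2.contourArea(q)<amin*k*k: continue
        r=cv2.minAreaRect(q); f=lambda p:(np.array(p)+.5)/k-.5+[x0,y0]
        o.append((f(r[0]),np.array([f(p) for p in cv2.boxPoints(r)])))
    return o
def filters():
    c=cam("top");e=cam("scene"); S=rects(e,(295,210,405,305),110)
    for ct,b in rects(c,(125,168,232,282),110):
        w=np.array([onz(c,*p,26) for p in b]); s=sorted([w[1]-w[0],w[2]-w[1]],key=np.linalg.norm); L=s[1]
        if np.linalg.norm(L)>60: continue
        m=[(p.round(1),d.round(1)) for p,d in (tri(c,ct,e,q[0]) for q in S) if d<5 and 10<p[2]<50]
        print("filter?",onz(c,*ct,26).round(1)[:2],[np.linalg.norm(q).round() for q in s],"az",(np.degrees(np.arctan2(L[1],L[0]))%180).round(1),m)
    return c,e
E
python3 - <<'E'
from h import *
c,e=filters(); s=get_state(); print(s["tcp_pos"])
w=cam("wrist"); cv2.imwrite("pics/w7.png",w["img"])
plan(501,223.4,200,56.3); plan(506.5,343.4,200,-27.9); plan(606.2,347,200,13.1)
E
```

```text
filter? [501.1 223.7] [np.float64(25.0), np.float64(43.0)] az 55.9 [(array([501.1, 223.4,  26.6]), np.float64(0.3))]
filter? [506.7 343.6] [np.float64(25.0), np.float64(43.0)] az 152.5 [(array([506.7, 343. ,  26.9]), np.float64(0.6))]
filter? [606.1 347.1] [np.float64(26.0), np.float64(44.0)] az 13.6 [(array([606.2, 346.7,  26.4]), np.float64(0.7))]
filter? [611.4 230.2] [np.float64(49.0), np.float64(49.0)] az 146.0 [(array([609.5, 228.3,  35.8]), np.float64(0.5))]
[ 452.32953048 -411.135914    165.39826795]
shift [628.4  86.4 -40.2] |636| yaxis az 3.3 tilt 0.42 rz -0.925 (from az 3.3 j7 1.13)
shift [747.9  98.8 -40.7] |756| yaxis az 3.3 tilt 0.42 rz 0.545 (from az 3.3 j7 1.13)
shift [745.8 198.5 -40.1] |773| yaxis az 3.3 tilt 0.42 rz -0.171 (from az 3.3 j7 1.13)
```

>>> {"name": "jog_arm", "arguments": {"series": [{"hand":62,"x":57.2,"y":15.4,"z":0,"rx":0,"ry":0,"rz":0},{"hand":62,"x":57.2,"y":15.4,"z":0,"rx":0,"ry":0,"rz":0},{"hand":62,"x":57.2,"y":15.4,"z":0,"rx":0,"ry":0,"rz":0},{"hand":62,"x":57.2,"y":15.4,"z":0,"rx":0,"ry":0,"rz":0},{"hand":62,"x":57.2,"y":15.4,"z":0,"rx":0,"ry":0,"rz":0},{"hand":62,"x":57.2,"y":15.4,"z":0,"rx":0,"ry":0,"rz":0},{"hand":62,"x":57.2,"y":15.4,"z":0,"rx":0,"ry":0,"rz":0},{"hand":62,"x":57.2,"y":15.4,"z":0,"rx":0,"ry":0,"rz":0},{"hand":62,"x":57.2,"y":15.4,"z":0,"rx":0,"ry":0,"rz":0},{"hand":62,"x":57.2,"y":15.4,"z":0,"rx":0,"ry":0,"rz":0}]}}

```text
t: 18.8
tcp_pos: [569.8, 174.9, 157.4]
tcp_rot: [-0.001, 0.686, 0.727, -0.001]
contact_force: [0.4, 0.3, -0.2]
width: 62.3
grip_force: 0.0
```

>>> {"name": "jog_arm", "arguments": {"series": [{"hand":62,"x":57.2,"y":15.4,"z":0,"rx":0,"ry":0,"rz":0},{"hand":62,"x":57.2,"y":15.4,"z":0,"rx":0,"ry":0,"rz":0},{"hand":62,"x":57.2,"y":15.4,"z":0,"rx":0,"ry":0,"rz":0},{"hand":62,"x":0,"y":0,"z":0,"rx":0,"ry":0,"rz":-0.17},{"hand":62,"x":0,"y":0,"z":40,"rx":0,"ry":0,"rz":0},{"hand":62,"x":0,"y":0,"z":40,"rx":0,"ry":0,"rz":0},{"hand":62,"x":0,"y":0,"z":0,"rx":0,"ry":0,"rz":0},{"hand":62,"x":0,"y":0,"z":0,"rx":0,"ry":0,"rz":0},{"hand":62,"x":0,"y":0,"z":0,"rx":0,"ry":0,"rz":0},{"hand":62,"x":0,"y":0,"z":0,"rx":0,"ry":0,"rz":0}]}}

```text
t: 20.05
tcp_pos: [607.4, 347.3, 80.1]
tcp_rot: [0.0, 0.622, 0.783, 0.001]
contact_force: [0.1, 0.4, 0.8]
width: 62.1
grip_force: 0.0
```

```bash
python3 - <<'E'
from h import *
s=get_state(); print(s["tcp_pos"],s["contact_force"]); plan(606.2,346.9,8.3,13.4,s)
w=cam("wrist"); cv2.imwrite("pics/w8.png",w["img"])
for ct,b in rects(w,(120,100,400,330),110,2,900):
    q=np.array([onz(w,*p,26) for p in b]); l=[q[1]-q[0],q[2]-q[1]]; L=max(l,key=np.linalg.norm)
    print(ct.round(),onz(w,*ct,26).round(1),[np.linalg.norm(p).round() for p in l],(np.degrees(np.arctan2(L[1],L[0]))%180).round(1))
E
```

```text
[607.4485702  347.31047339  80.07915735] [0.09865536 0.40611428 0.81929962]
shift [-0.2 -1.5 71.8] |72| yaxis az 13.1 tilt 0.14 rz -0.006 (from az 13.1 j7 0.07)
[306. 306.] [657.9 285.9  26. ] [np.float64(41.0), np.float64(42.0)] 108.2
[259. 203.] [607.2 354.8  26. ] [np.float64(146.0), np.float64(163.0)] 13.1
```

>>> {"name": "jog_arm", "arguments": {"series": [{"hand":62,"x":0,"y":-1.0,"z":40,"rx":0,"ry":0,"rz":0},{"hand":62,"x":0,"y":0,"z":20,"rx":0,"ry":0,"rz":0},{"hand":62,"x":0,"y":0,"z":11.8,"rx":0,"ry":0,"rz":0},{"hand":30,"x":0,"y":0,"z":0,"rx":0,"ry":0,"rz":0},{"hand":30,"x":0,"y":0,"z":0,"rx":0,"ry":0,"rz":0},{"hand":30,"x":0,"y":0,"z":0,"rx":0,"ry":0,"rz":0},{"hand":30,"x":0,"y":0,"z":0,"rx":0,"ry":0,"rz":0},{"hand":30,"x":0,"y":0,"z":-20,"rx":0,"ry":0,"rz":0},{"hand":30,"x":0,"y":0,"z":-60,"rx":0,"ry":0,"rz":0},{"hand":30,"x":0,"y":0,"z":-60,"rx":0,"ry":0,"rz":0}]}}

```text
t: 21.35
tcp_pos: [605.8, 346.5, 149.5]
tcp_rot: [0.0, 0.622, 0.783, 0.0]
contact_force: [1.4, 1.4, -0.3]
width: 42.7
grip_force: 64.4
```

```bash
python3 - <<'E'
from h import *
s=get_state(); print(s["tcp_pos"],s["width"]); plan(555.6,-9.2,140,3.3,s)
w=cam("wrist"); cv2.imwrite("pics/w9.png",w["img"])
# project expected filter top-face corners (tool frame) 
H=np.array(w["hand_eye"]); np.save("he.npy",H)
g=w["img"][170:330,150:370]; cv2.imwrite("pics/w9c.png",cv2.resize(g,None,fx=3,fy=3,interpolation=cv2.INTER_CUBIC))
r=q2R(s["tcp_rot"]); 
for sx in(-13,13): print([proj(w,s["tcp_pos"]+r@np.array([sx,sy,8.3-26])).round(1) for sy in(-22,22)])
E
```

```text
[605.77098875 346.52271946 149.53961588] 42.72712732987414
shift [-335.2 -129.2    9.5] |359| yaxis az 13.0 tilt 0.04 rz 0.170 (from az 13.0 j7 0.04)
[array([208.8, 301.9]), array([306.2, 301.9])]
[array([205.6, 251.2]), array([309.5, 251.3])]
```

View pics/w9c.png

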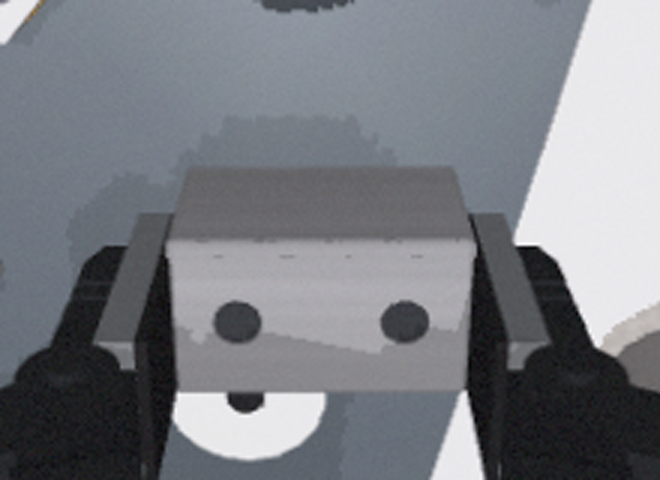

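>>> {"name": "jog_arm", "arguments": {"series": [{"hand":30,"x":-56,"y":-21.6,"z":0,"rx":0,"ry":0,"rz":0},{"hand":30,"x":-56,"y":-21.6,"z":0,"rx":0,"ry":0,"rz":0},{"hand":30,"x":-56,"y":-21.6,"z":0,"rx":0,"ry":0,"rz":0},{"hand":30,"x":-56,"y":-21.6,"z":0,"rx":0,"ry":0,"rz":0},{"hand":30,"x":-56,"y":-21.6,"z":0,"rx":0,"ry":0,"rz":0},{"hand":30,"x":-56,"y":-21.6,"z":0,"rx":0,"ry":0,"rz":0},{"hand":30,"x":0,"y":0,"z":0,"rx":0,"ry":0,"rz":0.17},{"hand":30,"x":0,"y":0,"z":40,"rx":0,"ry":0,"rz":0},{"hand":30,"x":0,"y":0,"z":40,"rx":0,"ry":0,"rz":0},{"hand":30,"x":0,"y":0,"z":0,"rx":0,"ry":0,"rz":0}]}}

```text
t: 22.65
tcp_pos: [553.4, -9.9, 65.4]
tcp_rot: [-0.002, 0.687, 0.727, -0.002]
contact_force: [-0.1, -0.5, -0.1]
width: 42.5
grip_force: 64.5
```

```bash
python3 - <<'E'
from h import *
s=get_state(); print(s["tcp_pos"],s["width"],s["grip_force"]); plan(555.6,-10.2,40.3,3.3,s)
w=cam("wrist"); cv2.imwrite("pics/w10.png",w["img"])
hsv=cv2.cvtColor(w["img"],cv2.COLOR_BGR2HSV); m=cv2.inRange(hsv,(12,120,70),(32,255,255))
n,l,st,ce=cv2.connectedComponentsWithStats(m)
for i in range(1,n):
    if st[i,4]>25: print(st[i],ce[i].round(1),onz(w,*ce[i],40).round(1))
E
```

```text
[553.37089916  -9.85906356  65.42270945] 42.49624073944212 64.50233459472656
shift [-0.5  2.3 25.1] |25| yaxis az 3.3 tilt 0.26 rz -0.000 (from az 3.3 j7 0.49)
[230 221  29   4 116] [244.  222.5] [545.4  -3.6  40. ]
[273 221  28   5 113] [286.6 222.5] [568.8  -2.2  40. ]
[202 225  11  16 118] [206.2 231.5] [524.6 -10.4  40. ]
[311 225  19  17 284] [319.8 233.2] [587.8  -7.6  40. ]
[234 332  25  11 252] [245.9 337.5] [550.1 -84.   40. ]
[270 332  26  11 267] [282.8 337.2] [573.5 -82.4  40. ]
[210 340  16  12 189] [217.5 345.5] [532.  -92.1  40. ]
[303 340  12  12 121] [308.3 345.4] [590.7 -88.4  40. ]
```

>>> {"name": "jog_arm", "arguments": {"series": [{"hand":30,"x":-0.5,"y":2.3,"z":5,"rx":0,"ry":0,"rz":0},{"hand":30,"x":0,"y":0,"z":0,"rx":0,"ry":0,"rz":0},{"hand":30,"x":0,"y":0,"z":0,"rx":0,"ry":0,"rz":0},{"hand":30,"x":0,"y":0,"z":0,"rx":0,"ry":0,"rz":0},{"hand":30,"x":0,"y":0,"z":0,"rx":0,"ry":0,"rz":0},{"hand":30,"x":0,"y":0,"z":0,"rx":0,"ry":0,"rz":0},{"hand":30,"x":0,"y":0,"z":0,"rx":0,"ry":0,"rz":0},{"hand":30,"x":0,"y":0,"z":0,"rx":0,"ry":0,"rz":0},{"hand":30,"x":0,"y":0,"z":0,"rx":0,"ry":0,"rz":0},{"hand":30,"x":0,"y":0,"z":0,"rx":0,"ry":0,"rz":0}]}}

```text
t: 23.95
tcp_pos: [557.7, -10.3, 61.7]
tcp_rot: [-0.0, 0.686, 0.727, 0.0]
contact_force: [-0.6, -0.1, -1.1]
width: 42.4
grip_force: 64.5
```

```bash
python3 - <<'E'
from h import *
for _ in range(3):
    s=get_state(); print(s["t"],s["tcp_pos"]); w=cam("wrist")
plan(555.6,-10.2,40.3,3.3,s)
cv2.imwrite("pics/w11.png",w["img"])
hsv=cv2.cvtColor(w["img"],cv2.COLOR_BGR2HSV); m=cv2.inRange(hsv,(12,120,70),(32,255,255))
n,l,st,ce=cv2.connectedComponentsWithStats(m)
for i in range(1,n):
    if st[i,4]>25: print(st[i],ce[i].round(1),onz(w,*ce[i],40).round(1))
cv2.imwrite("pics/w11c.png",cv2.resize(w["img"][190:350,160:360],None,fx=3.5,fy=3.5,interpolation=cv2.INTER_CUBIC))
E
```

```text
23.95 [557.68209518 -10.2700052   61.67960946]
24.0 [557.69317984 -10.22081081  61.69380187]
24.05 [557.67631915 -10.21115496  61.68181166]
shift [ 0.1 -2.1 21.4] |21| yaxis az 3.3 tilt 0.01 rz 0.000 (from az 3.3 j7 0.50)
[222 223  29   2  58] [236.  223.5] [545.6  -3.   40. ]
[265 223  29   2  58] [279.  223.5] [568.7  -1.7  40. ]
[193 227  18  17 233] [201.  233.4] [526.7 -10.1  40. ]
[304 227  19  17 265] [313.3 233.7] [587.9  -6.7  40. ]
[208 300   8   5  32] [211.2 302.4] [532.6 -55.4  40. ]
[226 336  26  10 255] [238.7 340.5] [550.1 -83.6  40. ]
[264 336  26  10 251] [276.1 340.5] [573.5 -82.2  40. ]
[297 343  17  13 193] [304.6 349.3] [592.3 -88.7  40. ]
[202 344  17  12 193] [209.5 349.5] [531.8 -92.5  40. ]
```

View pics/w11c.png

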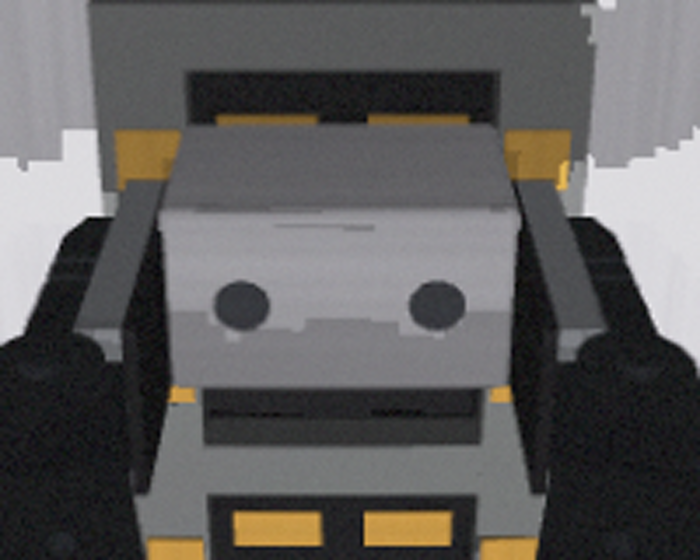

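```bash
python3 - <<'E'
from h import *
w=cam("wrist")
for u,v in[(257.7,210),(257.9,316.6),(257.7,331.1)]: print(onz(w,u,v,40).round(1))
E
```

```text
[556.8   5.5  40. ]
[561.  -64.2  40. ]
[561.6 -75.4  40. ]
```

>>> {"name": "jog_arm", "arguments": {"series": [{"hand":30,"x":0,"y":0,"z":7,"rx":0,"ry":0,"rz":0},{"hand":30,"x":0,"y":0,"z":5,"rx":0,"ry":0,"rz":0},{"hand":30,"x":0,"y":0,"z":4,"rx":0,"ry":0,"rz":0},{"hand":30,"x":0,"y":0,"z":3,"rx":0,"ry":0,"rz":0},{"hand":30,"x":0,"y":0,"z":2,"rx":0,"ry":0,"rz":0},{"hand":30,"x":0,"y":0,"z":0,"rx":0,"ry":0,"rz":0},{"hand":30,"x":0,"y":0,"z":0,"rx":0,"ry":0,"rz":0},{"hand":30,"x":0,"y":0,"z":0,"rx":0,"ry":0,"rz":0},{"hand":30,"x":0,"y":0,"z":0,"rx":0,"ry":0,"rz":0},{"hand":30,"x":0,"y":0,"z":0,"rx":0,"ry":0,"rz":0}]}}

```text
t: 25.4
tcp_pos: [557.8, -10.2, 40.7]
tcp_rot: [0.0, 0.686, 0.727, 0.0]
contact_force: [0.2, 0.6, 0.9]
width: 42.8
grip_force: 64.7
```

>>> {"name": "jog_arm", "arguments": {"series": [{"hand":54,"x":0,"y":0,"z":0,"rx":0,"ry":0,"rz":0},{"hand":54,"x":0,"y":0,"z":0,"rx":0,"ry":0,"rz":0},{"hand":54,"x":0,"y":0,"z":0,"rx":0,"ry":0,"rz":0},{"hand":54,"x":0,"y":0,"z":-20,"rx":0,"ry":0,"rz":0},{"hand":62,"x":0,"y":0,"z":-40,"rx":0,"ry":0,"rz":0},{"hand":62,"x":0,"y":0,"z":-50,"rx":0,"ry":0,"rz":0},{"hand":62,"x":0,"y":0,"z":0,"rx":0,"ry":0,"rz":0},{"hand":62,"x":0,"y":0,"z":0,"rx":0,"ry":0,"rz":0},{"hand":62,"x":0,"y":0,"z":0,"rx":0,"ry":0,"rz":0},{"hand":62,"x":0,"y":0,"z":0,"rx":0,"ry":0,"rz":0}]}}

```text
t: 26.65
tcp_pos: [557.0, -10.2, 149.7]
tcp_rot: [-0.001, 0.686, 0.727, -0.001]
contact_force: [0.6, -0.3, 0.4]
width: 61.8
grip_force: 0.0
```

```bash
python3 - <<'E'
from h import *
filters(); s=get_state(); print(s["tcp_pos"])
w=cam("wrist")
for x,y,z in((557.4,-9.2,58),(557.4,-9.2,66)):
  print(z,[proj(w,(x+a,y+b,z)).round(1).tolist() for a,b in((-22,13),(22,13),(22,-13),(-22,-13))])
for ct,b in rects(w,(180,120,340,330),90,2,300): print(ct.round(1),b.round(0).tolist())
cv2.imwrite("pics/w12.png",w["img"])
plan(501.1,223.5,150,56)
E
```

```text
filter? [501.  223.6] [np.float64(25.0), np.float64(43.0)] az 56.3 [(array([501.1, 223.3,  26.5]), np.float64(0.6))]
filter? [506.5 343.6] [np.float64(25.0), np.float64(43.0)] az 152.1 [(array([506.6, 343.1,  26.7]), np.float64(0.6))]
filter? [611.4 230.3] [np.float64(48.0), np.float64(48.0)] az 136.3 [(array([609.9, 227.7,  35.9]), np.float64(2.1))]
[557.23694462 -10.2944303  150.01497306]
58 [[229.0, 173.9], [289.0, 177.3], [286.0, 210.1], [227.9, 207.0]]
66 [[228.1, 177.0], [290.0, 180.5], [286.9, 214.3], [227.0, 211.0]]
[259.5 224.5] [[180.0, 120.0], [339.0, 120.0], [339.0, 329.0], [180.0, 329.0]]
shift [ 2.367e+02 -4.270e+01  2.000e-01] |240| yaxis az 3.3 tilt 0.06 rz -0.919 (from az 3.3 j7 0.41)
```

View pics/w12.png

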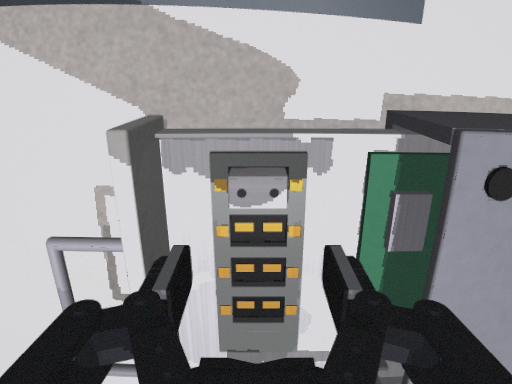

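>>> {"name": "jog_arm", "arguments": {"series": [{"hand":62,"x":59.2,"y":-10.7,"z":0,"rx":0,"ry":0,"rz":0},{"hand":62,"x":59.2,"y":-10.7,"z":0,"rx":0,"ry":0,"rz":0},{"hand":62,"x":59.2,"y":-10.7,"z":0,"rx":0,"ry":0,"rz":0},{"hand":62,"x":59.2,"y":-10.7,"z":0,"rx":0,"ry":0,"rz":0},{"hand":62,"x":0,"y":0,"z":15,"rx":0,"ry":0,"rz":-0.184},{"hand":62,"x":0,"y":0,"z":15,"rx":0,"ry":0,"rz":-0.184},{"hand":62,"x":0,"y":0,"z":15,"rx":0,"ry":0,"rz":-0.184},{"hand":62,"x":0,"y":0,"z":15,"rx":0,"ry":0,"rz":-0.184},{"hand":62,"x":0,"y":0,"z":10,"rx":0,"ry":0,"rz":-0.184},{"hand":62,"x":0,"y":0,"z":0,"rx":0,"ry":0,"rz":0}]}}

```text
t: 28.05
tcp_pos: [500.7, 223.2, 80.0]
tcp_rot: [-0.001, 0.293, 0.956, -0.0]
contact_force: [-0.1, -0.0, 1.1]
width: 62.1
grip_force: 0.0
```

>>> {"name": "jog_arm", "arguments": {"series": [{"hand":62,"x":0,"y":0,"z":10,"rx":0,"ry":0,"rz":0},{"hand":62,"x":0,"y":0,"z":0,"rx":0,"ry":0,"rz":0},{"hand":62,"x":0,"y":0,"z":0,"rx":0,"ry":0,"rz":0},{"hand":62,"x":0,"y":0,"z":0,"rx":0,"ry":0,"rz":0},{"hand":62,"x":0,"y":0,"z":0,"rx":0,"ry":0,"rz":0},{"hand":62,"x":0,"y":0,"z":0,"rx":0,"ry":0,"rz":0},{"hand":62,"x":0,"y":0,"z":0,"rx":0,"ry":0,"rz":0},{"hand":62,"x":0,"y":0,"z":0,"rx":0,"ry":0,"rz":0},{"hand":62,"x":0,"y":0,"z":0,"rx":0,"ry":0,"rz":0},{"hand":62,"x":0,"y":0,"z":0,"rx":0,"ry":0,"rz":0}]}}

```text
t: 29.3
tcp_pos: [501.2, 223.7, 70.7]
tcp_rot: [-0.0, 0.292, 0.956, 0.0]
contact_force: [0.0, 0.4, 0.2]
width: 62.0
grip_force: 0.0
```

```bash
python3 - <<'E'
from h import *
s=get_state(); print(s["tcp_pos"]); plan(501.1,223.5,8.3,56,s)
w=cam("wrist"); cv2.imwrite("pics/w13.png",w["img"])
g=cv2.cvtColor(w["img"],cv2.COLOR_BGR2GRAY)
# predicted top face, then contour by threshold around it
a=np.radians(56); L=np.array([np.cos(a),np.sin(a)]); N=np.array([-L[1],L[0]])
pc=[proj(w,np.r_[np.array([501.1,223.5])+i*22*L+j*13*N,26]) for i,j in((1,1),(1,-1),(-1,-1),(-1,1))]
print(np.round(pc,1).tolist())
pc=np.array(pc); x0,y0=(pc.min(0)-25).astype(int); x1,y1=(pc.max(0)+25).astype(int)
sub=g[y0:y1,x0:x1]; th,_=cv2.threshold(sub,0,255,cv2.THRESH_OTSU); print(th,np.percentile(sub,[5,25,50,75,95]))
for ct,b in rects(w,(x0,y0,x1,y1),th,3,300):
    q=np.array([onz(w,*p,26) for p in b]); l=[q[1]-q[0],q[2]-q[1]]; M=max(l,key=np.linalg.norm)
    print(ct.round(1),onz(w,*ct,26).round(1),[np.linalg.norm(p).round(1) for p in l],(np.degrees(np.arctan2(M[1],M[0]))%180).round(1))
E
```

```text
[501.22032551 223.66345491  70.71185869]
shift [ 0.  -0.2 62.4] |62| yaxis az 56.0 tilt 0.01 rz 0.001 (from az 56.0 j7 0.83)
[[292.8, 199.9], [291.3, 238.9], [220.8, 238.8], [219.3, 199.9]]
131.0 [ 71.  77. 111. 127. 171.]
[256.5 216.8] [499.6 224.8  26. ] [np.float64(42.8), np.float64(25.9)] 56.0
```

>>> {"name": "jog_arm", "arguments": {"series": [{"hand":62,"x":1,"y":0,"z":35,"rx":0,"ry":0,"rz":0},{"hand":62,"x":0,"y":0,"z":17,"rx":0,"ry":0,"rz":0},{"hand":62,"x":0,"y":0,"z":10.4,"rx":0,"ry":0,"rz":0},{"hand":30,"x":0,"y":0,"z":0,"rx":0,"ry":0,"rz":0},{"hand":30,"x":0,"y":0,"z":0,"rx":0,"ry":0,"rz":0},{"hand":30,"x":0,"y":0,"z":0,"rx":0,"ry":0,"rz":0},{"hand":30,"x":0,"y":0,"z":0,"rx":0,"ry":0,"rz":0},{"hand":30,"x":0,"y":0,"z":-20,"rx":0,"ry":0,"rz":0},{"hand":30,"x":0,"y":0,"z":-60,"rx":0,"ry":0,"rz":0},{"hand":30,"x":0,"y":0,"z":-60,"rx":0,"ry":0,"rz":0}]}}

```text
t: 30.6
tcp_pos: [500.4, 223.9, 150.9]
tcp_rot: [0.0, 0.292, 0.956, 0.0]
contact_force: [0.8, 1.0, 0.2]
width: 42.7
grip_force: 61.9
```

```bash
cat >> h.py <<'E'
def held(img="w"):
    """rows of the held filter's top-face edges: strong vertical gradient, vs prediction"""
    s=get_state(); w=cam("wrist"); cv2.imwrite(f"pics/{img}.png",w["img"]); r=q2R(s["tcp_rot"])
    P=lambda x:proj(w,s["tcp_pos"]+r@np.array([x,0,8.3-26]))
    u=int(P(0)[0]); g=cv2.cvtColor(w["img"],cv2.COLOR_BGR2GRAY).astype(float)
    prof=g[:,u-7:u+8].mean(1); d=np.diff(prof); 
    print("pred rows far/near",P(13).round(1),P(-13).round(1),"rows/mm",((P(-13)-P(13))[1]/26).round(2))
    lo=int(P(13)[1]); hi=int(P(-13)[1])
    print("far",list(zip(range(lo-6,lo+7),d[lo-6:lo+7].round().astype(int)))); print("near",list(zip(range(hi-6,hi+7),d[hi-6:hi+7].round().astype(int))))
    print(s["tcp_pos"],s["width"],s["grip_force"])
E
python3 - <<'E'
from h import *
held("w14"); plan(559.7,-50.2,150,3.3)
E
```

```text
pred rows far/near [256.2 251.5] [256.2 302.2] rows/mm 1.95
far [(245, np.int64(-3)), (246, np.int64(0)), (247, np.int64(-1)), (248, np.int64(5)), (249, np.int64(24)), (250, np.int64(23)), (251, np.int64(6)), (252, np.int64(3)), (253, np.int64(2)), (254, np.int64(-1)), (255, np.int64(-1)), (256, np.int64(1)), (257, np.int64(1))]
near [(296, np.int64(0)), (297, np.int64(1)), (298, np.int64(-7)), (299, np.int64(-15)), (300, np.int64(-3)), (301, np.int64(-1)), (302, np.int64(1)), (303, np.int64(-1)), (304, np.int64(0)), (305, np.int64(0)), (306, np.int64(0)), (307, np.int64(0)), (308, np.int64(0))]
[500.38385668 223.90662197 150.90543783] 42.74219491552653 61.928114891052246
shift [-199.  -198.     7.4] |281| yaxis az 55.9 tilt 0.81 rz 0.919 (from az 55.9 j7 0.75)
```

>>> {"name": "jog_arm", "arguments": {"series": [{"hand":30,"x":-40.5,"y":-38.8,"z":0,"rx":0,"ry":0,"rz":0},{"hand":30,"x":-40.5,"y":-38.8,"z":0,"rx":0,"ry":0,"rz":0},{"hand":30,"x":-40.5,"y":-38.8,"z":0,"rx":0,"ry":0,"rz":0},{"hand":30,"x":-40.5,"y":-38.8,"z":0,"rx":0,"ry":0,"rz":0},{"hand":30,"x":-40.5,"y":-38.8,"z":0,"rx":0,"ry":0,"rz":0},{"hand":30,"x":0,"y":0,"z":0,"rx":0,"ry":0,"rz":0.184},{"hand":30,"x":0,"y":0,"z":0,"rx":0,"ry":0,"rz":0.184},{"hand":30,"x":0,"y":0,"z":0,"rx":0,"ry":0,"rz":0.184},{"hand":30,"x":0,"y":0,"z":0,"rx":0,"ry":0,"rz":0.184},{"hand":30,"x":0,"y":0,"z":0,"rx":0,"ry":0,"rz":0.184}]}}

```text
t: 31.9
tcp_pos: [560.1, -49.8, 149.6]
tcp_rot: [0.0, 0.689, 0.725, 0.001]
contact_force: [-0.1, 0.6, -0.7]
width: 42.4
grip_force: 61.9
```

>>> {"name": "jog_arm", "arguments": {"series": [{"hand":30,"x":0,"y":0,"z":30,"rx":0,"ry":0,"rz":0},{"hand":30,"x":0,"y":0,"z":30,"rx":0,"ry":0,"rz":0},{"hand":30,"x":0,"y":0,"z":26,"rx":0,"ry":0,"rz":0},{"hand":30,"x":0,"y":0,"z":0,"rx":0,"ry":0,"rz":0},{"hand":30,"x":0,"y":0,"z":0,"rx":0,"ry":0,"rz":0},{"hand":30,"x":0,"y":0,"z":0,"rx":0,"ry":0,"rz":0},{"hand":30,"x":0,"y":0,"z":0,"rx":0,"ry":0,"rz":0},{"hand":30,"x":0,"y":0,"z":0,"rx":0,"ry":0,"rz":0},{"hand":30,"x":0,"y":0,"z":0,"rx":0,"ry":0,"rz":0},{"hand":30,"x":0,"y":0,"z":0,"rx":0,"ry":0,"rz":0}]}}

```text
t: 33.15
tcp_pos: [559.9, -49.8, 62.3]
tcp_rot: [-0.0, 0.686, 0.727, -0.0]
contact_force: [0.2, 0.2, -0.3]
width: 42.6
grip_force: 62.0
```

```bash
python3 - <<'E'
from h import *
held("w15"); plan(559.8,-50.1,40.5,3.3)
w=cam("wrist")
hsv=cv2.cvtColor(w["img"],cv2.COLOR_BGR2HSV); m=cv2.inRange(hsv,(12,120,70),(32,255,255))
n,l,st,ce=cv2.connectedComponentsWithStats(m)
for i in range(1,n):
    if st[i,4]>25: print(st[i],ce[i].round(1),onz(w,*ce[i],40).round(1))
E
```

```text
pred rows far/near [257.8 251.2] [257.8 302. ] rows/mm 1.95
far [(245, np.int64(-3)), (246, np.int64(0)), (247, np.int64(-3)), (248, np.int64(1)), (249, np.int64(14)), (250, np.int64(33)), (251, np.int64(9)), (252, np.int64(4)), (253, np.int64(2)), (254, np.int64(-1)), (255, np.int64(0)), (256, np.int64(1)), (257, np.int64(1))]
near [(295, np.int64(0)), (296, np.int64(1)), (297, np.int64(1)), (298, np.int64(-7)), (299, np.int64(-45)), (300, np.int64(-37)), (301, np.int64(-3)), (302, np.int64(1)), (303, np.int64(-1)), (304, np.int64(0)), (305, np.int64(-1)), (306, np.int64(-1)), (307, np.int64(-16))]
[559.93342359 -49.78784529  62.26653025] 42.61270087936604 61.99736952781677
shift [-0.3 -0.2 21.8] |22| yaxis az 3.3 tilt 0.01 rz 0.000 (from az 3.3 j7 0.60)
[189 154  20  20 362] [198.2 163.1] [527.3 -10.4  40. ]
[307 154  21  20 378] [317.2 163.1] [587.8  -6.8  40. ]
[222 223  29   3  87] [236. 224.] [547.8 -43.1  40. ]
[265 223  29   3  87] [279. 224.] [571.  -41.8  40. ]
[194 227  18  17 219] [201.8 233.8] [529.3 -50.2  40. ]
[304 228  19  16 248] [313.2 234.3] [590.3 -46.9  40. ]
[300 299   7   6  28] [303.2 302.2] [589.6 -92.   40. ]
[208 300   8   5  39] [211.4 302.1] [535.  -95.2  40. ]
[227 335  26  11 258] [239.3 340.5] [ 552.7 -123.7   40. ]
[264 335  26  11 257] [276.3 340.4] [ 575.9 -122.3   40. ]
[202 343  17  13 205] [210.2 349. ] [ 534.4 -132.1   40. ]
[297 343  17  13 200] [304.9 349. ] [ 594.8 -128.5   40. ]
```

>>> {"name": "jog_arm", "arguments": {"series": [{"hand":30,"x":-0.2,"y":0,"z":7,"rx":0,"ry":0,"rz":0},{"hand":30,"x":0,"y":0,"z":5,"rx":0,"ry":0,"rz":0},{"hand":30,"x":0,"y":0,"z":4,"rx":0,"ry":0,"rz":0},{"hand":30,"x":0,"y":0,"z":3,"rx":0,"ry":0,"rz":0},{"hand":30,"x":0,"y":0,"z":2.7,"rx":0,"ry":0,"rz":0},{"hand":30,"x":0,"y":0,"z":0,"rx":0,"ry":0,"rz":0},{"hand":30,"x":0,"y":0,"z":0,"rx":0,"ry":0,"rz":0},{"hand":30,"x":0,"y":0,"z":0,"rx":0,"ry":0,"rz":0},{"hand":30,"x":0,"y":0,"z":0,"rx":0,"ry":0,"rz":0},{"hand":30,"x":0,"y":0,"z":0,"rx":0,"ry":0,"rz":0}]}}

```text
t: 34.5
tcp_pos: [561.6, -49.9, 42.4]
tcp_rot: [0.001, 0.686, 0.727, 0.001]
contact_force: [-1.4, 1.1, 11.5]
width: 42.6
grip_force: 63.3
```

>>> {"name": "jog_arm", "arguments": {"series": [{"hand":54,"x":0,"y":0,"z":0,"rx":0,"ry":0,"rz":0},{"hand":54,"x":0,"y":0,"z":0,"rx":0,"ry":0,"rz":0},{"hand":54,"x":0,"y":0,"z":0,"rx":0,"ry":0,"rz":0},{"hand":54,"x":0,"y":0,"z":-20,"rx":0,"ry":0,"rz":0},{"hand":62,"x":0,"y":0,"z":-40,"rx":0,"ry":0,"rz":0},{"hand":62,"x":0,"y":0,"z":-50,"rx":0,"ry":0,"rz":0},{"hand":62,"x":0,"y":0,"z":0,"rx":0,"ry":0,"rz":0},{"hand":62,"x":0,"y":0,"z":0,"rx":0,"ry":0,"rz":0},{"hand":62,"x":0,"y":0,"z":0,"rx":0,"ry":0,"rz":0},{"hand":62,"x":0,"y":0,"z":0,"rx":0,"ry":0,"rz":0}]}}

```text
t: 35.75
tcp_pos: [559.3, -49.9, 149.6]
tcp_rot: [-0.001, 0.686, 0.727, -0.001]
contact_force: [-0.6, 0.1, 0.5]
width: 62.0
grip_force: 0.0
```

```bash
cat >> h.py <<'E'
def seated(ps):
    "edge profiles of filters in pockets, from the wrist view: gradient rows along the column through centre and columns along row"
    w=cam("wrist"); g=cv2.cvtColor(w["img"],cv2.COLOR_BGR2GRAY).astype(float)
    for x,y in ps:
        for z in(58,60,66):
            print((x,y,z),"far",proj(w,(x-.75,y+13,z)).round(1),"near",proj(w,(x+.75,y-13,z)).round(1),"L",proj(w,(x-22,y-1.27,z)).round(1),"R",proj(w,(x+22,y+1.27,z)).round(1))
        u,v=proj(w,(x,y,58)).astype(int)
        d=np.diff(g[v-28:v+29,u-5:u+6].mean(1)); print(" rows",[(v-28+i,int(d[i])) for i in range(len(d)) if abs(d[i])>9])
        d=np.diff(g[v+2:v+9,u-45:u+46].mean(0)); print(" cols",[(u-45+i,int(d[i])) for i in range(len(d)) if abs(d[i])>9])
    return w
E
python3 - <<'E'
from h import *
filters(); w=seated([(557.4,-9.2),(559.7,-49.1)]); cv2.imwrite("pics/w16.png",w["img"]); print(get_state()["tcp_pos"])
cv2.imwrite("pics/w16c.png",cv2.resize(w["img"][110:240,180:330],None,fx=4,fy=4,interpolation=cv2.INTER_CUBIC))
plan(506.6,343.4,150,-27.7)
E
```

```text
filter? [488. 378.] [np.float64(25.0), np.float64(43.0)] az 152.1 [(array([488.2, 377.3,  26.7]), np.float64(1.0))]
filter? [611.2 230.1] [np.float64(48.0), np.float64(48.0)] az 136.3 [(array([609.7, 227.6,  35.5]), np.float64(2.0))]
(557.4, -9.2, 58) far [258.1 120.7] near [258.  157.2] L [226.9 139.2] R [289.2 139.3]
(557.4, -9.2, 60) far [258.1 121. ] near [258.  157.8] L [226.6 139.7] R [289.5 139.8]
(557.4, -9.2, 66) far [258.1 122.2] near [258.  159.8] L [225.9 141.3] R [290.3 141.4]
 rows [(np.int64(114), -58), (np.int64(115), 20), (np.int64(116), 35), (np.int64(117), 13), (np.int64(120), 26), (np.int64(121), 23), (np.int64(155), -21), (np.int64(156), -38), (np.int64(157), -18), (np.int64(159), 9), (np.int64(166), -27)]
 cols [(np.int64(228), 26), (np.int64(229), 22), (np.int64(230), 13), (np.int64(238), -15), (np.int64(239), -14), (np.int64(245), 9), (np.int64(246), 17), (np.int64(247), 13), (np.int64(272), -19), (np.int64(273), -14), (np.int64(279), 9), (np.int64(280), 14), (np.int64(281), 15), (np.int64(289), -17), (np.int64(290), -68), (np.int64(291), 9), (np.int64(299), 1
[... 393 characters left out ...]
 29), (np.int64(178), 21), (np.int64(204), 30), (np.int64(205), 13), (np.int64(209), -32), (np.int64(210), -30), (np.int64(213), -26), (np.int64(214), -48), (np.int64(215), -25)]
 cols [(np.int64(212), -33), (np.int64(213), -28), (np.int64(229), -19), (np.int64(231), 10), (np.int64(238), -23), (np.int64(239), -24), (np.int64(240), -12), (np.int64(246), 13), (np.int64(247), 35), (np.int64(248), 10), (np.int64(270), -20), (np.int64(271), -19), (np.int64(277), 17), (np.int64(278), 17), (np.int64(279), 29), (np.int64(280), 37), (np.int64(288), -103), (np.int64(290), 35)]
[559.66456228 -50.11588345 150.06773797]
shift [395.9 -30.2   0. ] |397| yaxis az 3.3 tilt 0.06 rz 0.541 (from az 3.3 j7 0.51)
```

```bash
python3 - <<'E'
from h import *
w=cam("wrist"); g=cv2.cvtColor(w["img"],cv2.COLOR_BGR2GRAY).astype(float)
for x,y in((557.4,-9.2),(559.7,-49.1)):
    for du in(-25,-20,-10,0,10,20,25):
        u,v=proj(w,(x,y,58)).astype(int); u+=du
        p=g[v-25:v+30,u-1:u+2].mean(1); d=np.diff(p); print(du,[(v-25+i,int(d[i])) for i in range(len(d)) if abs(d[i])>14])
E
```

```text
-25 [(np.int64(114), -63), (np.int64(116), 29), (np.int64(117), 23), (np.int64(120), 29), (np.int64(121), 17), (np.int64(124), 19), (np.int64(155), -17), (np.int64(156), -37), (np.int64(165), -16), (np.int64(166), -27)]
-20 [(np.int64(114), -57), (np.int64(115), 14), (np.int64(116), 36), (np.int64(120), 29), (np.int64(121), 18), (np.int64(124), 15), (np.int64(155), -20), (np.int64(156), -35), (np.int64(157), -17), (np.int64(165), -16), (np.int64(166), -31)]
-10 [(np.int64(114), -57), (np.int64(115), 20), (np.int64(116), 36), (np.int64(120), 28), (np.int64(121), 15), (np.int64(135), -19), (np.int64(136), -15), (np.int64(137), -14), (np.int64(141), 19), (np.int64(142), 20), (np.int64(155), -24), (np.int64(156), -35), (np.int64(157), -15), (np.int64(166), -34)]
0 [(np.int64(114), -57), (np.int64(115), 27), (np.int64(116), 39), (np.int64(120), 28), (np.int64(121), 24), (np.int64(155), -24), (np.int64(156), -33), (np.int64(157), -16), (np.int64(165), -15), (np.int64(166), -32)]
10 [(np.int64(114), -48), (np.int64(115), 30), (np.int64(116), 42), (np.int64(120), 29), (np.int64(121), 21), (n
[... 1635 characters left out ...]
 16), (np.int64(202), 16), (np.int64(209), -33), (np.int64(210), -28), (np.int64(213), -37), (np.int64(214), -49)]
20 [(np.int64(168), 39), (np.int64(169), 16), (np.int64(176), 14), (np.int64(177), 25), (np.int64(178), 15), (np.int64(189), -34), (np.int64(190), -52), (np.int64(191), -18), (np.int64(195), 17), (np.int64(197), 38), (np.int64(198), 67), (np.int64(199), 19), (np.int64(209), -32), (np.int64(210), -32), (np.int64(213), -34), (np.int64(214), -51)]
25 [(np.int64(168), 39), (np.int64(169), 16), (np.int64(176), 14), (np.int64(177), 25), (np.int64(178), 17), (np.int64(190), 40), (np.int64(191), 20), (np.int64(209), -32), (np.int64(210), -33), (np.int64(213), -36), (np.int64(214), -53)]
```

>>> {"name": "jog_arm", "arguments": {"series": [{"hand":62,"x":61.6,"y":-6.7,"z":0,"rx":0,"ry":0,"rz":0},{"hand":62,"x":61.6,"y":-6.7,"z":0,"rx":0,"ry":0,"rz":0},{"hand":62,"x":61.6,"y":-6.7,"z":0,"rx":0,"ry":0,"rz":0},{"hand":62,"x":61.6,"y":-6.7,"z":0,"rx":0,"ry":0,"rz":0},{"hand":62,"x":61.6,"y":-6.7,"z":0,"rx":0,"ry":0,"rz":0},{"hand":62,"x":61.6,"y":-6.7,"z":0,"rx":0,"ry":0,"rz":0},{"hand":62,"x":61.6,"y":-6.7,"z":0,"rx":0,"ry":0,"rz":0},{"hand":62,"x":0,"y":0,"z":0,"rx":0,"ry":0,"rz":0.1817},{"hand":62,"x":0,"y":0,"z":0,"rx":0,"ry":0,"rz":0.1817},{"hand":62,"x":0,"y":0,"z":0,"rx":0,"ry":0,"rz":0.1817}]}}

```text
t: 37.2
tcp_pos: [488.0, 377.9, 150.4]
tcp_rot: [0.0, 0.858, 0.513, -0.0]
contact_force: [0.1, 0.1, -0.4]
width: 62.0
grip_force: 0.0
```

>>> {"name": "jog_arm", "arguments": {"series": [{"hand":62,"x":0,"y":0,"z":40,"rx":0,"ry":0,"rz":0},{"hand":62,"x":0,"y":0,"z":40,"rx":0,"ry":0,"rz":0},{"hand":62,"x":0,"y":0,"z":0,"rx":0,"ry":0,"rz":0},{"hand":62,"x":0,"y":0,"z":0,"rx":0,"ry":0,"rz":0},{"hand":62,"x":0,"y":0,"z":0,"rx":0,"ry":0,"rz":0},{"hand":62,"x":0,"y":0,"z":0,"rx":0,"ry":0,"rz":0},{"hand":62,"x":0,"y":0,"z":0,"rx":0,"ry":0,"rz":0},{"hand":62,"x":0,"y":0,"z":0,"rx":0,"ry":0,"rz":0},{"hand":62,"x":0,"y":0,"z":0,"rx":0,"ry":0,"rz":0},{"hand":62,"x":0,"y":0,"z":0,"rx":0,"ry":0,"rz":0}]}}

```text
t: 38.45
tcp_pos: [488.1, 377.7, 70.6]
tcp_rot: [-0.0, 0.857, 0.516, -0.0]
contact_force: [0.4, 0.1, -0.1]
width: 62.0
grip_force: 0.0
```

```bash
python3 - <<'E'
from h import *
s=get_state(); print(s["tcp_pos"]); plan(488.1,377.6,8.3,-27.9,s)
w=cam("wrist"); P=proj(w,(488.1,377.6,26)).astype(int); print(P)
sub=cv2.cvtColor(w["img"],cv2.COLOR_BGR2GRAY)[P[1]-50:P[1]+50,P[0]-65:P[0]+65]; th,_=cv2.threshold(sub,0,255,cv2.THRESH_OTSU)
for ct,b in rects(w,(P[0]-65,P[1]-50,P[0]+65,P[1]+50),th,3,300):
    q=np.array([onz(w,*p,26) for p in b]); l=[q[1]-q[0],q[2]-q[1]]; M=max(l,key=np.linalg.norm)
    print(th,ct.round(1),onz(w,*ct,26).round(1),[np.linalg.norm(p).round(1) for p in l],(np.degrees(np.arctan2(M[1],M[0]))%180).round(1))
E
```

```text
[488.12650082 377.72925231  70.59311947]
shift [-0.1  0.  62.3] |62| yaxis az -27.9 tilt 0.01 rz -0.000 (from az -27.9 j7 -0.60)
[258 219]
135.0 [255.7 217.8] [487.2 379.1  26. ] [np.float64(42.6), np.float64(25.9)] 152.1
```

>>> {"name": "jog_arm", "arguments": {"series": [{"hand":62,"x":0.5,"y":0,"z":35,"rx":0,"ry":0,"rz":0},{"hand":62,"x":0,"y":0,"z":17,"rx":0,"ry":0,"rz":0},{"hand":62,"x":0,"y":0,"z":10.3,"rx":0,"ry":0,"rz":0},{"hand":62,"x":0,"y":0,"z":0,"rx":0,"ry":0,"rz":0},{"hand":30,"x":0,"y":0,"z":0,"rx":0,"ry":0,"rz":0},{"hand":30,"x":0,"y":0,"z":0,"rx":0,"ry":0,"rz":0},{"hand":30,"x":0,"y":0,"z":0,"rx":0,"ry":0,"rz":0},{"hand":30,"x":0,"y":0,"z":0,"rx":0,"ry":0,"rz":0},{"hand":30,"x":0,"y":0,"z":0,"rx":0,"ry":0,"rz":0},{"hand":30,"x":0,"y":0,"z":0,"rx":0,"ry":0,"rz":0}]}}

```text
t: 39.75
tcp_pos: [489.4, 378.5, 9.5]
tcp_rot: [-0.0, 0.857, 0.516, 0.001]
contact_force: [-0.4, -0.1, 5.3]
width: 42.5
grip_force: 62.4
```

>>> {"name": "jog_arm", "arguments": {"series": [{"hand":30,"x":0,"y":0,"z":-20,"rx":0,"ry":0,"rz":0},{"hand":30,"x":0,"y":0,"z":-60,"rx":0,"ry":0,"rz":0},{"hand":30,"x":0,"y":0,"z":-60,"rx":0,"ry":0,"rz":0},{"hand":30,"x":0,"y":0,"z":0,"rx":0,"ry":0,"rz":0},{"hand":30,"x":0,"y":0,"z":0,"rx":0,"ry":0,"rz":0},{"hand":30,"x":0,"y":0,"z":0,"rx":0,"ry":0,"rz":0},{"hand":30,"x":0,"y":0,"z":0,"rx":0,"ry":0,"rz":0},{"hand":30,"x":0,"y":0,"z":0,"rx":0,"ry":0,"rz":0},{"hand":30,"x":0,"y":0,"z":0,"rx":0,"ry":0,"rz":0},{"hand":30,"x":0,"y":0,"z":0,"rx":0,"ry":0,"rz":0}]}}

```text
t: 41.0
tcp_pos: [488.4, 378.1, 148.3]
tcp_rot: [0.0, 0.857, 0.516, -0.0]
contact_force: [0.4, -0.4, -1.0]
width: 42.3
grip_force: 61.7
```

```bash
python3 - <<'E'
from h import *
held("w17"); plan(562,-90,150,3.3)
E
```

```text
pred rows far/near [258.5 250.5] [258.4 301.3] rows/mm 1.95
far [(244, np.int64(0)), (245, np.int64(-3)), (246, np.int64(0)), (247, np.int64(1)), (248, np.int64(5)), (249, np.int64(23)), (250, np.int64(22)), (251, np.int64(7)), (252, np.int64(7)), (253, np.int64(3)), (254, np.int64(0)), (255, np.int64(0)), (256, np.int64(1))]
near [(295, np.int64(0)), (296, np.int64(0)), (297, np.int64(1)), (298, np.int64(-12)), (299, np.int64(-13)), (300, np.int64(-3)), (301, np.int64(0)), (302, np.int64(-1)), (303, np.int64(1)), (304, np.int64(0)), (305, np.int64(-1)), (306, np.int64(0)), (307, np.int64(0))]
[488.4361175  378.14431502 148.26614147] 42.27542814012733 61.73485994338989
shift [-379.3  284.2   -1.7] |474| yaxis az -27.9 tilt 0.01 rz -0.545 (from az -27.9 j7 -0.66)
```

>>> {"name": "jog_arm", "arguments": {"series": [{"hand":30,"x":-47.4,"y":35.5,"z":0,"rx":0,"ry":0,"rz":0},{"hand":30,"x":-47.4,"y":35.5,"z":0,"rx":0,"ry":0,"rz":0},{"hand":30,"x":-47.4,"y":35.5,"z":0,"rx":0,"ry":0,"rz":0},{"hand":30,"x":-47.4,"y":35.5,"z":0,"rx":0,"ry":0,"rz":0},{"hand":30,"x":-47.4,"y":35.5,"z":0,"rx":0,"ry":0,"rz":0},{"hand":30,"x":-47.4,"y":35.5,"z":0,"rx":0,"ry":0,"rz":0},{"hand":30,"x":-47.4,"y":35.5,"z":0,"rx":0,"ry":0,"rz":0},{"hand":30,"x":-47.4,"y":35.5,"z":0,"rx":0,"ry":0,"rz":0},{"hand":30,"x":0,"y":0,"z":0,"rx":0,"ry":0,"rz":-0.1817},{"hand":30,"x":0,"y":0,"z":0,"rx":0,"ry":0,"rz":-0.1817}]}}

```text
t: 42.3
tcp_pos: [561.7, -91.4, 148.4]
tcp_rot: [0.0, 0.748, 0.663, -0.0]
contact_force: [-0.2, 0.6, -0.3]
width: 42.7
grip_force: 61.7
```

>>> {"name": "jog_arm", "arguments": {"series": [{"hand":30,"x":0,"y":0,"z":0,"rx":0,"ry":0,"rz":-0.1817},{"hand":30,"x":0,"y":0,"z":30,"rx":0,"ry":0,"rz":0},{"hand":30,"x":0,"y":0,"z":30,"rx":0,"ry":0,"rz":0},{"hand":30,"x":0,"y":0,"z":26,"rx":0,"ry":0,"rz":0},{"hand":30,"x":0,"y":0,"z":0,"rx":0,"ry":0,"rz":0},{"hand":30,"x":0,"y":0,"z":0,"rx":0,"ry":0,"rz":0},{"hand":30,"x":0,"y":0,"z":0,"rx":0,"ry":0,"rz":0},{"hand":30,"x":0,"y":0,"z":0,"rx":0,"ry":0,"rz":0},{"hand":30,"x":0,"y":0,"z":0,"rx":0,"ry":0,"rz":0},{"hand":30,"x":0,"y":0,"z":0,"rx":0,"ry":0,"rz":0}]}}

```text
t: 43.55
tcp_pos: [562.0, -89.8, 62.5]
tcp_rot: [0.0, 0.686, 0.727, 0.0]
contact_force: [0.3, 0.4, -0.7]
width: 42.6
grip_force: 61.7
```

```bash
python3 - <<'E'
from h import *
held("w18"); plan(562,-89.9,41,3.3)
w=cam("wrist")
hsv=cv2.cvtColor(w["img"],cv2.COLOR_BGR2HSV); m=cv2.inRange(hsv,(12,120,70),(32,255,255))
n,l,st,ce=cv2.connectedComponentsWithStats(m)
for i in range(1,n):
    if st[i,4]>25: print(st[i],ce[i].round(1),onz(w,*ce[i],40).round(1))
E
```

```text
pred rows far/near [257.8 251.2] [257.8 302. ] rows/mm 1.95
far [(245, np.int64(-2)), (246, np.int64(-1)), (247, np.int64(-1)), (248, np.int64(10)), (249, np.int64(22)), (250, np.int64(17)), (251, np.int64(8)), (252, np.int64(5)), (253, np.int64(-4)), (254, np.int64(-2)), (255, np.int64(6)), (256, np.int64(2)), (257, np.int64(0))]
near [(295, np.int64(0)), (296, np.int64(0)), (297, np.int64(0)), (298, np.int64(-23)), (299, np.int64(-46)), (300, np.int64(-21)), (301, np.int64(-1)), (302, np.int64(1)), (303, np.int64(-1)), (304, np.int64(0)), (305, np.int64(1)), (306, np.int64(-18)), (307, np.int64(1))]
[562.0066565  -89.75085777  62.46029304] 42.554458952919845 61.68063282966614
shift [-0.2  0.1 21.4] |21| yaxis az 3.3 tilt 0.01 rz 0.001 (from az 3.3 j7 0.64)
[188  70  22  22 460] [198.5  80.5] [529.1  -9.8  40. ]
[315  70  22  22 454] [325.7  80.6] [589.4  -6.3  40. ]
[193 154  20  20 364] [202.4 163.1] [531.4 -50.3  40. ]
[311 154  21  20 384] [321.3 163.2] [591.9 -46.8  40. ]
[226 223  29   3  87] [240. 224.] [551.9 -83.1  40. ]
[269 223  29   3  87] [283. 224.] [575.2 -81.7  40. ]
[198 227  15  15 180] [204.  233.3] [532.5 -89.8  40. ]
[308 227  19  17 278] [317.1 234.2] [594.4 -86.7  40. ]
[208 299  11   6  57] [212.9 301.9] [ 537.8 -135.1   40. ]
```

>>> {"name": "jog_arm", "arguments": {"series": [{"hand":30,"x":-0.2,"y":1.9,"z":7,"rx":0,"ry":0,"rz":0},{"hand":30,"x":0,"y":0,"z":5,"rx":0,"ry":0,"rz":0},{"hand":30,"x":0,"y":0,"z":4,"rx":0,"ry":0,"rz":0},{"hand":30,"x":0,"y":0,"z":2,"rx":0,"ry":0,"rz":0},{"hand":30,"x":0,"y":0,"z":1.5,"rx":0,"ry":0,"rz":0},{"hand":30,"x":0,"y":0,"z":0,"rx":0,"ry":0,"rz":0},{"hand":30,"x":0,"y":0,"z":0,"rx":0,"ry":0,"rz":0},{"hand":30,"x":0,"y":0,"z":0,"rx":0,"ry":0,"rz":0},{"hand":30,"x":0,"y":0,"z":0,"rx":0,"ry":0,"rz":0},{"hand":30,"x":0,"y":0,"z":0,"rx":0,"ry":0,"rz":0}]}}

```text
t: 44.9
tcp_pos: [564.0, -89.5, 43.5]
tcp_rot: [-0.0, 0.686, 0.727, 0.001]
contact_force: [-1.7, 2.0, 4.7]
width: 42.6
grip_force: 62.5
```

>>> {"name": "jog_arm", "arguments": {"series": [{"hand":54,"x":0,"y":0,"z":0,"rx":0,"ry":0,"rz":0},{"hand":54,"x":0,"y":0,"z":0,"rx":0,"ry":0,"rz":0},{"hand":54,"x":0,"y":0,"z":0,"rx":0,"ry":0,"rz":0},{"hand":54,"x":0,"y":0,"z":-20,"rx":0,"ry":0,"rz":0},{"hand":62,"x":0,"y":0,"z":-40,"rx":0,"ry":0,"rz":0},{"hand":62,"x":0,"y":0,"z":-50,"rx":0,"ry":0,"rz":0},{"hand":62,"x":0,"y":0,"z":0,"rx":0,"ry":0,"rz":0},{"hand":62,"x":0,"y":0,"z":0,"rx":0,"ry":0,"rz":0},{"hand":62,"x":0,"y":0,"z":0,"rx":0,"ry":0,"rz":0},{"hand":62,"x":0,"y":0,"z":0,"rx":0,"ry":0,"rz":0}]}}

```text
t: 46.15
tcp_pos: [563.1, -89.8, 151.9]
tcp_rot: [-0.001, 0.686, 0.727, -0.001]
contact_force: [-0.8, -0.4, 0.3]
width: 62.1
grip_force: 0.0
```

```bash
python3 - <<'E'
from h import *
filters(); w=seated([(559.3,-9.2),(561.7,-49.1),(564,-89.1)]); cv2.imwrite("pics/w19.png",w["img"]); print(get_state()["tcp_pos"])
g=cv2.resize(w["img"][40:230,180:330],None,fx=3.1,fy=3.1,interpolation=cv2.INTER_CUBIC)
t=cam("top")["img"]; e=cam("scene")["img"]
W=np.zeros((600,800,3),np.uint8); W[:g.shape[0],:g.shape[1]]=g[:600]
b=cv2.resize(e[130:230,160:260],None,fx=3.3,fy=3.3,interpolation=cv2.INTER_CUBIC); W[:330,470:800]=b
b=cv2.resize(e[75:150,120:220],None,fx=2.6,fy=2.6,interpolation=cv2.INTER_CUBIC); W[340:340+b.shape[0],480:480+b.shape[1]]=b
cv2.imwrite("pics/m4.png",W)
E
```

```text
filter? [611.4 230.3] [np.float64(48.0), np.float64(48.0)] az 136.3 [(array([609.9, 227.7,  35.9]), np.float64(2.1))]
(559.3, -9.2, 58) far [258.7  60.6] near [258.6 100.1] L [226.3  80.7] R [291.   80.7]
(559.3, -9.2, 60) far [258.7  60.5] near [258.6 100.3] L [226.   80.7] R [291.3  80.8]
(559.3, -9.2, 66) far [258.7  60. ] near [258.7 100.9] L [225.2  80.8] R [292.2  80.9]
 rows [(np.int64(54), -12), (np.int64(56), -12), (np.int64(57), -30), (np.int64(58), -21), (np.int64(59), 94), (np.int64(60), 26), (np.int64(61), 10), (np.int64(97), -23), (np.int64(98), -48), (np.int64(99), -10)]
 cols [(np.int64(226), 26), (np.int64(227), 26), (np.int64(236), -16), (np.int64(237), -15), (np.int64(243), 10), (np.int64(244), 16), (np.int64(245), 13), (np.int64(271), -12), (np.int64(272), -17), (np.int64(273), -10), (np.int64(279), 15), (np.int64(280), 19), (np.int64(289), -25), (np.int64(290), -60), (np.int64(292), 21), (np.int64(293), 13), (np.int64(301), 13), (np.int64(302), 22)]
(561.7, -49.1, 58) far [258.7 120.4] near [258.7 156.6] L [227.8 138.8] R [289.6 138.8]
(561.7, -49.1, 60) far [258
[... 1191 characters left out ...]
), -39), (np.int64(167), 47), (np.int64(168), 18), (np.int64(176), 28), (np.int64(177), 20), (np.int64(202), 32), (np.int64(203), 15), (np.int64(208), -32), (np.int64(209), -27), (np.int64(212), -35), (np.int64(213), -50), (np.int64(214), -11)]
 cols [(np.int64(227), -26), (np.int64(229), 17), (np.int64(236), -23), (np.int64(237), -24), (np.int64(238), -13), (np.int64(244), 11), (np.int64(245), 38), (np.int64(246), 15), (np.int64(268), -15), (np.int64(269), -27), (np.int64(270), -19), (np.int64(275), 18), (np.int64(276), 18), (np.int64(277), 37), (np.int64(278), 36), (np.int64(286), -99), (np.int64(287), -55), (np.int64(288), 87), (np.int64(289), 12)]
[563.53073606 -89.94900913 152.30276342]
```

View pics/m4.png

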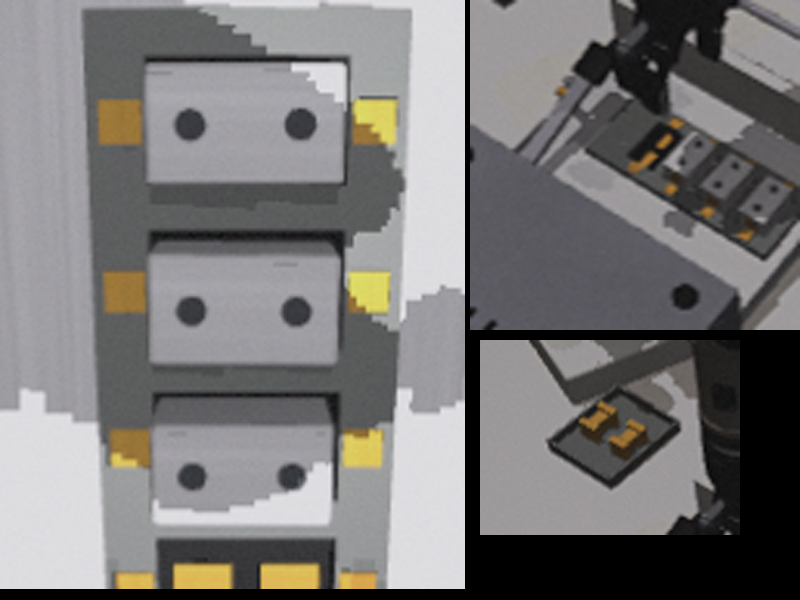

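```bash
python3 - <<'E'
from h import *
t=cam("top");e=cam("scene")
for c,n in((t,"top"),(e,"scene")):
    p=proj(c,(570,-199,99)); u,v=p.astype(int); print(n,p.round(1))
    x0,y0=u-25,v-25; g=cv2.resize(cv2.cvtColor(c["img"],cv2.COLOR_BGR2GRAY)[y0:y0+50,x0:x0+50],None,fx=4,fy=4,interpolation=cv2.INTER_CUBIC)
    k,l,st,ce=cv2.connectedComponentsWithStats((g<45).astype(np.uint8))
    for i in range(1,k):
        if st[i,4]>300:
            q=ce[i]/4+[x0,y0]; print(st[i]//4,q.round(1),onz(c,*q,99).round(1),onz(c,*q,92).round(1))
plan(570,-199,150)
E
```

```text
top [333.2 196. ]
[ 20  24  10  10 357] [333.2 199.8] [ 558.6 -198.7   99. ] [ 559.8 -199.9   92. ]
scene [195.6 150.4]
[ 0  0  8  6 88] [173.4 127.8] [ 547.9 -309.2   99. ] [ 544.  -314.5   92. ]
[  21    0   28   39 2137] [210.7 145.5] [ 529.5 -177.5   99. ] [ 525.5 -181.9   92. ]
[ 40  42  10   7 149] [215.5 171.4] [ 590.5 -105.1   99. ] [ 586.9 -108.9   92. ]
shift [-1.092e+02 -1.000e-01  2.700e+00] |109| yaxis az 3.3 tilt 0.01
```

>>> {"name": "jog_arm", "arguments": {"series": [{"hand":0,"x":-54.2,"y":-6.4,"z":0,"rx":0,"ry":0,"rz":0},{"hand":0,"x":-54.2,"y":-6.4,"z":0,"rx":0,"ry":0,"rz":0},{"hand":0,"x":0,"y":0,"z":0,"rx":0,"ry":0,"rz":0},{"hand":0,"x":0,"y":0,"z":0,"rx":0,"ry":0,"rz":0},{"hand":0,"x":0,"y":0,"z":20,"rx":0,"ry":0,"rz":0},{"hand":0,"x":0,"y":0,"z":15,"rx":0,"ry":0,"rz":0},{"hand":0,"x":0,"y":0,"z":10,"rx":0,"ry":0,"rz":0},{"hand":0,"x":0,"y":0,"z":0,"rx":0,"ry":0,"rz":0},{"hand":0,"x":0,"y":0,"z":0,"rx":0,"ry":0,"rz":0},{"hand":0,"x":0,"y":0,"z":0,"rx":0,"ry":0,"rz":0}]}}

```text
t: 47.75
tcp_pos: [557.7, -199.2, 108.4]
tcp_rot: [0.0, 0.686, 0.727, 0.0]
contact_force: [-0.6, 0.2, 0.0]
width: -0.2
grip_force: 0.0
```

```bash
python3 - <<'E'
from h import *
s=get_state(); print(s["tcp_pos"],s["contact_force"],s["width"])
w=cam("wrist"); cv2.imwrite("pics/w20.png",w["img"])
e=cam("scene"); g=cv2.cvtColor(w["img"],cv2.COLOR_BGR2GRAY)
print([proj(w,(x,-199+d,99)).round().tolist() for x in(542,576) for d in(15,-15)])
u0,v0=proj(w,(559,-184,99)).astype(int)
print("col profile",[(v,int(g[v,u0])) for v in range(v0-40,v0+30,2)])
print("row profile",[(u,int(g[v0+3,u])) for u in range(u0-60,u0+60,3)])
plan(557,-199,100)
E
```

```text
[ 557.71022358 -199.16694488  108.35704381] [-0.57215863  0.1969683   0.01779607] -0.1620878799520792
[[228.0, 219.0], [226.0, 271.0], [296.0, 222.0], [291.0, 274.0]]
col profile [(180, 162), (182, 158), (184, 155), (186, 160), (188, 157), (190, 158), (192, 160), (194, 160), (196, 158), (198, 159), (200, 158), (202, 158), (204, 160), (206, 156), (208, 132), (210, 131), (212, 131), (214, 113), (216, 18), (218, 17), (220, 22), (222, 18), (224, 17), (226, 30), (228, 25), (230, 26), (232, 14), (234, 13), (236, 21), (238, 28), (240, 71), (242, 72), (244, 77), (246, 79), (248, 79)]
row profile [(202, 220), (205, 220), (208, 221), (211, 221), (214, 221), (217, 220), (220, 220), (223, 220), (226, 220), (229, 72), (232, 27), (235, 20), (238, 24), (241, 22), (244, 12), (247, 16), (250, 26), (253, 28), (256, 29), (259, 23), (262, 24), (265, 28), (268, 23), (271, 25), (274, 26), (277, 32), (280, 20), (283, 17), (286, 32), (289, 26), (292, 23), (295, 71), (298, 72), (301, 77), (304, 74), (307, 71), (310, 72), (313, 71), (316, 73), (319, 80)]
shift [ 0.1 -0.6  8.2] |8| yaxis az 3.3 tilt 0.05
```

>>> {"name": "jog_arm", "arguments": {"series": [{"hand":0,"x":1.5,"y":0,"z":8,"rx":0,"ry":0,"rz":0},{"hand":0,"x":0,"y":0,"z":8,"rx":0,"ry":0,"rz":0},{"hand":0,"x":0,"y":-1,"z":8,"rx":0,"ry":0,"rz":0},{"hand":0,"x":0,"y":-1,"z":8,"rx":0,"ry":0,"rz":0},{"hand":0,"x":0,"y":-1,"z":8,"rx":0,"ry":0,"rz":0},{"hand":0,"x":0,"y":-1,"z":8,"rx":0,"ry":0,"rz":0},{"hand":0,"x":0,"y":0,"z":6,"rx":0,"ry":0,"rz":0},{"hand":0,"x":0,"y":0,"z":4,"rx":0,"ry":0,"rz":0},{"hand":0,"x":0,"y":0,"z":0,"rx":0,"ry":0,"rz":0},{"hand":0,"x":0,"y":0,"z":0,"rx":0,"ry":0,"rz":0}]}}

```text
t: 49.1
tcp_pos: [554.1, -197.5, 50.4]
tcp_rot: [0.0, 0.686, 0.727, 0.001]
contact_force: [-0.3, 1.2, 8.5]
width: -0.1
grip_force: 3.9
```

>>> {"name": "jog_arm", "arguments": {"series": [{"hand":0,"x":0,"y":0,"z":2,"rx":0,"ry":0,"rz":0},{"hand":0,"x":0,"y":0,"z":1,"rx":0,"ry":0,"rz":0},{"hand":0,"x":0,"y":0,"z":0,"rx":0,"ry":0,"rz":0},{"hand":0,"x":0,"y":0,"z":-10,"rx":0,"ry":0,"rz":0},{"hand":0,"x":0,"y":0,"z":-20,"rx":0,"ry":0,"rz":0},{"hand":0,"x":0,"y":0,"z":-40,"rx":0,"ry":0,"rz":0},{"hand":0,"x":0,"y":0,"z":-50,"rx":0,"ry":0,"rz":0},{"hand":0,"x":0,"y":0,"z":0,"rx":0,"ry":0,"rz":0},{"hand":0,"x":0,"y":0,"z":0,"rx":0,"ry":0,"rz":0},{"hand":0,"x":0,"y":0,"z":0,"rx":0,"ry":0,"rz":0}]}}

```text
t: 50.35
tcp_pos: [552.3, -197.1, 165.5]
tcp_rot: [-0.001, 0.686, 0.727, -0.001]
contact_force: [-0.6, 0.4, -0.4]
width: -0.0
grip_force: 0.0
```

```bash
python3 - <<'E'
from h import *
s=get_state(); print(s["tcp_pos"],s["contact_force"])
w=cam("wrist"); cv2.imwrite("pics/w21.png",w["img"]); g=cv2.cvtColor(w["img"],cv2.COLOR_BGR2GRAY)
for x,z in((559,99),(552,50)): print(z,[proj(w,(x+a,-197+d,z)).round().tolist() for a in(-17,17) for d in(15,-15)])
for z,x in((99,559),(50,552)):
    u,v=proj(w,(x,-190,z)).astype(int)
    print(z,"row",v,[(c,int(g[v,c])) for c in range(u-60,u+60,4)]); print("col",u,[(r,int(g[r,u])) for r in range(v-40,v+30,3)])
t=cam("top"); p0,p1=proj(t,(559,-198,99)),proj(t,(552,-198,50)); print(p0,p1)
gg=cv2.cvtColor(t["img"],cv2.COLOR_BGR2GRAY)
m=(gg[180:225,315:355]<45).astype(np.uint8); k,l,st,ce=cv2.connectedComponentsWithStats(m)
print([(st[i].tolist(),(ce[i]+[315,180]).round(1)) for i in range(1,k) if st[i,4]>15])
plan(420,-106,160,3.3)
E
```

```text
[ 552.29746445 -197.08732178  165.4899501 ] [-0.62553573  0.40881055 -0.43020333]
99 [[244.0, 184.0], [242.0, 226.0], [295.0, 187.0], [291.0, 228.0]]
50 [[237.0, 165.0], [236.0, 200.0], [280.0, 167.0], [277.0, 203.0]]
99 row 197 [(208, 199), (212, 199), (216, 197), (220, 196), (224, 197), (228, 196), (232, 197), (236, 200), (240, 197), (244, 25), (248, 44), (252, 42), (256, 44), (260, 47), (264, 45), (268, 49), (272, 49), (276, 49), (280, 40), (284, 135), (288, 119), (292, 143), (296, 130), (300, 190), (304, 197), (308, 197), (312, 197), (316, 196), (320, 197), (324, 196)]
col 268 [(157, 81), (160, 81), (163, 136), (166, 120), (169, 24), (172, 28), (175, 24), (178, 23), (181, 29), (184, 33), (187, 43), (190, 53), (193, 47), (196, 49), (199, 47), (202, 43), (205, 197), (208, 173), (211, 100), (214, 82), (217, 197), (220, 198), (223, 198), (226, 195)]
50 row 175 [(198, 198), (202, 198), (206, 198), (210, 197), (214, 197), (218, 199), (222, 135), (226, 140), (230, 138), (234, 136), (238, 138), (242, 56), (246, 33), (250, 30), (254, 29), (258, 24), (262, 25), (266, 28), (270, 27), (274, 29), (278, 30), (282, 24), (286, 101), (290, 107), (294, 111), (298, 111), (302, 109), (306, 117), (310, 115), (314, 122)]
col 258 [(135, 81), (138, 80), (141, 81), (144, 78), (147, 78), (150, 82), (153, 77), (156, 81), (159, 82), (162, 131), (165, 138), (168, 16), (171, 28), (174, 24), (177, 25), (180, 29), (183, 29), (186, 27), (189, 18), (192, 45), (195, 43), (198, 43), (201, 35), (204, 198)]
[333.02152276 199.63894099] [330.33682003 204.5602242 ]
[]
shift [  98.8 -127.     6. ] |161| yaxis az 3.3 tilt 0.13 rz 0.000 (from az 3.3 j7 0.73)
```

>>> {"name": "jog_arm", "arguments": {"series": [{"hand":40,"x":32.9,"y":-43.2,"z":0,"rx":0,"ry":0,"rz":0},{"hand":40,"x":32.9,"y":-43.2,"z":0,"rx":0,"ry":0,"rz":0},{"hand":40,"x":32.9,"y":-43.2,"z":0,"rx":0,"ry":0,"rz":0},{"hand":40,"x":0,"y":0,"z":0,"rx":0,"ry":0,"rz":0},{"hand":40,"x":0,"y":0,"z":30,"rx":0,"ry":0,"rz":0},{"hand":40,"x":0,"y":0,"z":10,"rx":0,"ry":0,"rz":0},{"hand":40,"x":0,"y":0,"z":0,"rx":0,"ry":0,"rz":0},{"hand":40,"x":0,"y":0,"z":0,"rx":0,"ry":0,"rz":0},{"hand":40,"x":0,"y":0,"z":0,"rx":0,"ry":0,"rz":0},{"hand":40,"x":0,"y":0,"z":0,"rx":0,"ry":0,"rz":0}]}}

```text
t: 51.7
tcp_pos: [418.5, -106.7, 127.2]
tcp_rot: [0.0, 0.686, 0.727, 0.0]
contact_force: [-0.4, -0.9, -0.9]
width: 40.1
grip_force: 0.0
```

```bash
python3 - <<'E'
from h import *
s=get_state(); print(s["tcp_pos"],s["contact_force"],s["width"])
w=cam("wrist"); g=cv2.cvtColor(w["img"],cv2.COLOR_BGR2GRAY); cv2.imwrite("pics/w22.png",w["img"])
for y in(-50,-60,-70):
    u,v=proj(w,(417+(-106-y)*.0577,y,86)); print(y,round(u,1),round(v,1)); v=int(v); u=int(u)
    p=g[v-1:v+2,u-30:u+31].mean(0).astype(int); print([(u-30+i,int(p[i]),onz(w,u-30+i,v,86)[0].round(0)) for i in range(0,61,2)])
plan(417,-106,66,3.3)
E
```

```text
[ 418.49914094 -106.66090822  127.18314436] [-0.36014267 -0.89175528 -0.86985162] 40.05499297815988
-50 255.0 126.9
[(224, 143, np.float64(397.0)), (226, 145, np.float64(398.0)), (228, 145, np.float64(399.0)), (230, 143, np.float64(400.0)), (232, 145, np.float64(401.0)), (234, 148, np.float64(402.0)), (236, 147, np.float64(403.0)), (238, 143, np.float64(404.0)), (240, 142, np.float64(406.0)), (242, 139, np.float64(407.0)), (244, 138, np.float64(408.0)), (246, 137, np.float64(409.0)), (248, 135, np.float64(410.0)), (250, 139, np.float64(411.0)), (252, 93, np.float64(412.0)), (254, 81, np.float64(413.0)), (256, 92, np.float64(414.0)), (258, 97, np.float64(415.0)), (260, 103, np.float64(416.0)), (262, 99, np.float64(418.0)), (264, 95, np.float64(419.0)), (266, 88, np.float64(420.0)), (268, 87, np.float64(421.0)), (270, 86, np.float64(422.0)), (272, 89, np.float64(423.0)), (274, 87, np.float64(424.0)), (276, 89, np.float64(425.0)), (278, 86, np.float64(426.0)), (280, 87, np.float64(427.0)), (282, 87, np.float64(429.0)), (284, 88, np.float64(430.0))]
-60 255.0 144.9
[(225, 146, np.float64
[... 1284 characters left out ...]
9.0)), (247, 139, np.float64(410.0)), (249, 142, np.float64(411.0)), (251, 146, np.float64(413.0)), (253, 73, np.float64(414.0)), (255, 84, np.float64(415.0)), (257, 95, np.float64(416.0)), (259, 102, np.float64(417.0)), (261, 98, np.float64(418.0)), (263, 95, np.float64(419.0)), (265, 90, np.float64(421.0)), (267, 81, np.float64(422.0)), (269, 82, np.float64(423.0)), (271, 148, np.float64(424.0)), (273, 144, np.float64(425.0)), (275, 140, np.float64(426.0)), (277, 143, np.float64(427.0)), (279, 144, np.float64(428.0)), (281, 141, np.float64(430.0)), (283, 143, np.float64(431.0)), (285, 146, np.float64(432.0))]
shift [ 0.6 -1.4 61.1] |61| yaxis az 3.3 tilt 0.05 rz 0.000 (from az 3.3 j7 0.52)
```

>>> {"name": "jog_arm", "arguments": {"series": [{"hand":40,"x":0,"y":2,"z":25,"rx":0,"ry":0,"rz":0},{"hand":40,"x":0,"y":0,"z":22,"rx":0,"ry":0,"rz":0},{"hand":40,"x":0,"y":0,"z":14,"rx":0,"ry":0,"rz":0},{"hand":40,"x":0,"y":0,"z":0,"rx":0,"ry":0,"rz":0},{"hand":0,"x":0,"y":0,"z":0,"rx":0,"ry":0,"rz":0},{"hand":0,"x":0,"y":0,"z":0,"rx":0,"ry":0,"rz":0},{"hand":0,"x":0,"y":0,"z":0,"rx":0,"ry":0,"rz":0},{"hand":0,"x":0,"y":0,"z":0,"rx":0,"ry":0,"rz":0},{"hand":0,"x":0,"y":0,"z":0,"rx":0,"ry":0,"rz":0},{"hand":0,"x":0,"y":0,"z":0,"rx":0,"ry":0,"rz":0}]}}

```text
t: 53.0
tcp_pos: [420.9, -106.6, 66.6]
tcp_rot: [0.0, 0.686, 0.727, 0.001]
contact_force: [-0.3, -0.1, 6.9]
width: 7.9
grip_force: 58.8
```

>>> {"name": "jog_arm", "arguments": {"series": [{"hand":0,"x":0,"y":4,"z":0,"rx":0,"ry":0,"rz":0},{"hand":0,"x":0,"y":8,"z":0,"rx":0,"ry":0,"rz":0},{"hand":0,"x":0,"y":12,"z":0,"rx":0,"ry":0,"rz":0},{"hand":0,"x":0,"y":14,"z":0,"rx":0,"ry":0,"rz":0},{"hand":0,"x":0,"y":14,"z":0,"rx":0,"ry":0,"rz":0},{"hand":0,"x":0,"y":14,"z":0,"rx":0,"ry":0,"rz":0},{"hand":0,"x":0,"y":14,"z":0,"rx":0,"ry":0,"rz":0},{"hand":0,"x":0,"y":14,"z":0,"rx":0,"ry":0,"rz":0},{"hand":0,"x":0,"y":14,"z":0,"rx":0,"ry":0,"rz":0},{"hand":0,"x":0,"y":14,"z":0,"rx":0,"ry":0,"rz":0}]}}

```text
t: 54.25
tcp_pos: [541.9, -99.5, 66.6]
tcp_rot: [-0.001, 0.686, 0.727, 0.0]
contact_force: [-3.7, 1.2, 7.7]
width: 8.2
grip_force: 58.9
```

>>> {"name": "jog_arm", "arguments": {"series": [{"hand":0,"x":0,"y":13,"z":0,"rx":0,"ry":0,"rz":0},{"hand":0,"x":0,"y":12,"z":0,"rx":0,"ry":0,"rz":0},{"hand":0,"x":0,"y":10,"z":0,"rx":0,"ry":0,"rz":0},{"hand":0,"x":0,"y":9,"z":0,"rx":0,"ry":0,"rz":0},{"hand":0,"x":0,"y":7,"z":0,"rx":0,"ry":0,"rz":0},{"hand":0,"x":0,"y":5,"z":0,"rx":0,"ry":0,"rz":0},{"hand":0,"x":0,"y":3,"z":0,"rx":0,"ry":0,"rz":0},{"hand":0,"x":0,"y":0,"z":0,"rx":0,"ry":0,"rz":0},{"hand":0,"x":0,"y":0,"z":0,"rx":0,"ry":0,"rz":0},{"hand":0,"x":0,"y":0,"z":0,"rx":0,"ry":0,"rz":0}]}}

```text
t: 55.5
tcp_pos: [601.3, -96.0, 66.7]
tcp_rot: [0.0, 0.686, 0.727, 0.0]
contact_force: [0.0, 0.2, 4.5]
width: 7.9
grip_force: 58.8
```

>>> {"name": "jog_arm", "arguments": {"series": [{"hand":0,"x":0,"y":2,"z":0,"rx":0,"ry":0,"rz":0},{"hand":0,"x":0,"y":2,"z":0,"rx":0,"ry":0,"rz":0},{"hand":0,"x":0,"y":1,"z":0,"rx":0,"ry":0,"rz":0},{"hand":0,"x":0,"y":1,"z":0,"rx":0,"ry":0,"rz":0},{"hand":0,"x":0,"y":1,"z":0,"rx":0,"ry":0,"rz":0},{"hand":0,"x":0,"y":1,"z":0,"rx":0,"ry":0,"rz":0},{"hand":0,"x":0,"y":0,"z":0,"rx":0,"ry":0,"rz":0},{"hand":0,"x":0,"y":0,"z":0,"rx":0,"ry":0,"rz":0},{"hand":0,"x":0,"y":0,"z":0,"rx":0,"ry":0,"rz":0},{"hand":0,"x":0,"y":0,"z":0,"rx":0,"ry":0,"rz":0}]}}

```text
t: 56.75
tcp_pos: [605.1, -95.8, 66.6]
tcp_rot: [-0.003, 0.687, 0.727, -0.002]
contact_force: [-9.5, 1.8, 14.3]
width: 7.8
grip_force: 59.7
```

>>> {"name": "jog_arm", "arguments": {"series": [{"hand":30,"x":0,"y":0,"z":0,"rx":0,"ry":0,"rz":0},{"hand":40,"x":0,"y":-3,"z":0,"rx":0,"ry":0,"rz":0},{"hand":40,"x":0,"y":0,"z":0,"rx":0,"ry":0,"rz":0},{"hand":40,"x":0,"y":0,"z":0,"rx":0,"ry":0,"rz":0},{"hand":40,"x":0,"y":0,"z":-30,"rx":0,"ry":0,"rz":0},{"hand":40,"x":0,"y":0,"z":-50,"rx":0,"ry":0,"rz":0},{"hand":40,"x":0,"y":0,"z":-54,"rx":0,"ry":0,"rz":0},{"hand":40,"x":0,"y":0,"z":0,"rx":0,"ry":0,"rz":0},{"hand":40,"x":0,"y":0,"z":0,"rx":0,"ry":0,"rz":0},{"hand":40,"x":0,"y":0,"z":0,"rx":0,"ry":0,"rz":0}]}}

```text
t: 58.0
tcp_pos: [604.9, -95.2, 198.1]
tcp_rot: [-0.001, 0.686, 0.727, -0.001]
contact_force: [0.8, 0.2, -0.4]
width: 40.2
grip_force: 0.0
```

```bash
python3 - <<'E'
from h import *
s=get_state(); print(s["tcp_pos"],s["contact_force"])
w=cam("wrist"); g=cv2.cvtColor(w["img"],cv2.COLOR_BGR2GRAY).astype(int); cv2.imwrite("pics/w23.png",w["img"])
for y in(-60,-75,-90):
    u,v=proj(w,(605-(y+95.4)*.0577,y,86)).astype(int)
    p=g[v-1:v+2,u-16:u+17].mean(0); d=np.diff(p); print(y,[(onz(w,u-16+i+.5,v,86)[0].round(1),int(d[i])) for i in range(len(d)) if abs(d[i])>15], "expect",605-(y+95.4)*.0577)
E
```

```text
[604.87430749 -95.16499459 198.10330476] [ 0.78602144  0.18199613 -0.44374431]
-60 [(np.float64(597.1), -38), (np.float64(597.8), -17), (np.float64(607.0), 34), (np.float64(607.8), 27)] expect 602.95742
-75 [(np.float64(596.3), -33), (np.float64(597.8), -40), (np.float64(598.6), -20), (np.float64(608.0), 101), (np.float64(608.8), 15)] expect 603.82292
-90 [(np.float64(597.9), -38), (np.float64(598.6), -37), (np.float64(599.4), -26), (np.float64(609.0), 99), (np.float64(609.8), 16)] expect 604.68842
```

>>> {"name": "jog_arm", "arguments": {"series": [{"hand":40,"x":50,"y":-25,"z":-10,"rx":0,"ry":0,"rz":0},{"hand":40,"x":55,"y":-20,"z":0,"rx":0,"ry":0,"rz":0},{"hand":40,"x":55,"y":-20,"z":0,"rx":0,"ry":0,"rz":0},{"hand":40,"x":55,"y":-20,"z":0,"rx":0,"ry":0,"rz":0},{"hand":40,"x":55,"y":-20,"z":0,"rx":0,"ry":0,"rz":0},{"hand":40,"x":55,"y":-20,"z":0,"rx":0,"ry":0,"rz":0},{"hand":40,"x":0,"y":0,"z":0,"rx":0,"ry":0,"rz":0},{"hand":40,"x":0,"y":0,"z":0,"rx":0,"ry":0,"rz":0},{"hand":40,"x":0,"y":0,"z":0,"rx":0,"ry":0,"rz":0},{"hand":40,"x":0,"y":0,"z":0,"rx":0,"ry":0,"rz":0}]}}

```text
t: 59.3
tcp_pos: [462.8, 219.9, 209.8]
tcp_rot: [0.0, 0.687, 0.726, -0.0]
contact_force: [0.2, -0.2, 0.3]
width: 39.6
grip_force: 0.0
```

```bash
python3 - <<'E'
from h import *
print(get_state()["tcp_pos"])
for n,b in(("top",(268,165,328,196)),("scene",(183,165,237,206))):
    c=cam(n); x0,y0,x1,y1=b; cv2.imwrite(f"pics/{n}9.png",c["img"])
    a=cv2.cvtColor(cv2.imread(f"pics/{n}0.png"),cv2.COLOR_BGR2GRAY).astype(np.float32); d=cv2.cvtColor(c["img"],cv2.COLOR_BGR2GRAY).astype(np.float32)
    A=a[y0:y1,x0:x1]; D=d[y0:y1,x0:x1]; print(n,"mean abs diff",np.abs(A-D).mean().round(2))
    sh=cv2.phaseCorrelate(A,D,cv2.createHanningWindow(A.shape[::-1],cv2.CV_32F)); print(sh)
    for nm,p in(("spool",(609.5,228,20)),("flux",(392,218,20)),("tip",(585,465,40)),("disp",(735,223,80))):
        u,v=proj(c,p).astype(int); print("  ",nm,np.abs(a[v-14:v+14,u-14:u+14]-d[v-14:v+14,u-14:u+14]).mean().round(1))
E
```

```text
[462.7754691  219.92728098 209.82356631]
top mean abs diff 3.94
((-0.003430605103712736, -0.03620415750277317), 0.9727771893143654)
   spool 3.1
   flux 12.6
   tip 11.4
   disp 3.8
scene mean abs diff 8.76
((-0.01004241321664523, 0.5449121103362415), 0.9780326484162131)
   spool 6.1
   flux 5.4
   tip 5.4
   disp 8.0
```

```bash
python3 -c "
from station import *
print(job_done())"
```

```text
the job is handed in; nothing more can be done
None
```

The job is handed in: both brass pieces are in the tray, all three filters that were present are seated in pockets 0, 1 and 2, the lever is latched down, and the drawer is shut. The handle is back where it started in the top view. The run took about 60 s of the 210 s; one filter was knocked aside partway and I found and placed it. The fixed-camera pictures showed no sign that the other bench items had moved.

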